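# Hang the washed spatula in the gated drying rack

## Task

Pick up the spatula with the orange collar by the round black knob at its top end, ease your grip so that it swings down to hang straight from the knob, and grip it firmly again. Then carry it, still upright, to the empty blue fork of the rack, push its stem in past the yellow spring gate, and let go so that it hangs by its collar on the prongs with the gate snapped shut. Leave the spatula with the green collar hanging where it is, and do not disturb the bottle, the vial or the beaker.

Things in the scene. Friction and masses are not known exactly. Their poses are not given: they have to be found in the camera images.
- spatula_knob (a point): Centre of the black knob of the loose spatula with the orange collar. The knob is a smooth ball of 18 mm diameter; pinched along y, across the stem, it can turn between the fingers. x runs along the stem and points from blade to knob (up when it hangs). It starts level on the white rest, the knob overhanging freely, its centre 50 mm above the bench.
- spatula_collar (a point): Centre of the collar's underside (the face towards the blade), 54 mm from the knob's centre along the spatula; axes as the knob's.
- spatula: The same spatula, steel, about 80 g; same origin and axes. Along -x: round stem 8 mm thick; collar 32 mm in diameter from 48 to 54 mm; blade 36 mm wide (y), 4 mm thick (z) from 145 to 205 mm; balance point at 122 mm. 40 N or more on the knob holds it level; at about 3 N it turns about the pinch and swings until it hangs, settling in about 4 s; it may slip 10 mm down meanwhile.
- rest: Fixed white rest under the spatula. Origin on the bench straight below the knob's starting place, x towards the knob. Base plate 150 x 90 x 8 mm from x = -205 to -55 mm; notched support at x = -85 mm, 50 mm wide, 58 mm high, its notch 10 mm wide; flat block 48 mm high under the blade at x = -178 mm.
- rack: Fixed drying rack. Grey base plate 160 x 240 x 14 mm, origin at the bench beneath it; two posts and a rail along y at x = +65 mm, its top 200 mm high. Two blue forks reach from the rail to -x, 120 mm apart along y; either may be the empty one.
- empty_fork: Empty blue fork. Origin: where the stem's axis belongs, midway between the prongs at their top face, 200 mm above the bench. Slot 16 mm wide along x, mouth at x = -40 mm, closed end at +16 mm; prongs 10 mm wide, 8 mm thick. The stem enters along +x with the collar above the prongs; hung, the knob's centre is 54 mm above the origin. Nothing of the rack stands above the prongs.
- empty_fork_gate (a joint): Angle of the empty fork's yellow gate: 0 shut, across the mouth at x = -34 mm; opens inward only, to 1.45. A flap 19 mm long, 7 mm high, hinged on the +y prong (y = +10 mm), shut by a spring (about 0.4 to 1.3 N at its tip). The stem pushes it open going in and it snaps shut once the stem's axis is past about x = -10 mm.
- full_fork: The other blue fork of the rack, same shape and frame, with the green-collared spatula hanging in it.
- other_collar (a point): Centre of the collar's underside of the other spatula (green collar, same shape), which hangs in the full fork with its knob 54 mm above the prongs. To be left alone.
- reagent: Amber bottle with black cap, 56 mm in diameter, 115 mm high; origin at the centre of its underside. To be left alone.
- vial: Small glass vial with black cap, 26 mm in diameter, 45 mm high; origin at the centre of its underside. To be left alone.
- beaker: Glass beaker, 72 mm in diameter, 80 mm high; origin at the centre of its underside. To be left alone.

How it is judged:
By the outcome, as a careful person would: the job done as asked, in the order asked, and still so for the second after the job is handed in, with the robot touching nothing.
It also fails if it takes over 61 s, if anything falls off the work surface, if the arm or the gripper's body presses on something with over 40 N, if the wrist force passes 120 N, or if a joint passes its speed limit or range.

## Robot

A 7-joint arm with a two-finger parallel gripper is mounted at the origin on the work surface. World frame = base frame: x ahead of the robot, y to its left, z up, the work surface at z = 0. Lengths are in m, angles in rad, forces in N, time in s.
With the tool pointing down it reaches from about 0.4 to 0.85 m from the base axis. Payload 4.4 kg.
Tool frame: the origin (TCP) lies on the centre line of the jaws, within the pads' length; the fingertips stand 25 mm ahead of it and the grasp point (between the pads) lies 6 mm ahead of it; z points along the fingers, x is the direction in which the jaws open and shut, and the axes are right-handed (so a half turn about z gives the same grasp; the last joint's range is limited). The gripper opens to 94 mm and grips with 3 to 60 N. Pads are 16 mm wide; open, the fingers measure 119 mm over their backs; the gripper's body (75 mm by 177 mm) begins 78 mm behind the grasp point.
Start: joints at [-1.396, 0.628, 0.038, 1.517, -0.027, 0.996, -0.02], TCP at [0.155, 0.631, 0.23] pointing down, gripper open.
Joint ranges: [-3.06, 3.06], [-0.37, 2.12], [-1.25, 1.32], [0.18, 2.47], [-1.1, 4.24], [0.23, 1.98], [-2.94, 2.94]. Speed limits (rad/s): [2.57, 2.57, 3.14, 3.14, 3.14, 3.14, 3.14].

## Interface

Orientations are given as a unit quaternion [w, x, y, z].
In Python, from bench import env, cams, spotter gives the robot as it stands.
- The arm moves only by the tool servo_tool, never from a script. Its argument "deltas" is a list of rows, each an object of numbers: "x", "y", "z": the shift along the tool's x, y, z in m; "spin": the turn about the tool's z in rad. A call has 1 to 20 rows; each row is the pose to reach, as a shift and turn from the pose measured when the call began, along the tool's axes at that moment; what a row does not reach only later rows make up. A row lasts 1/12 s, in which the tool goes at most 41.7 mm and 7.16 degrees, less where a joint would pass 70% of its speed; a pose out of reach is approached as far as the arm can. A call with a gripper value outside its range is refused whole. "fingers" is the gripper command: -1 is fully open, 1 is shut, values between are in proportion, set as the call begins (left out, the last holds). The fingers move at their own pace and stop on an object; "force" is the grip in N (left out, the last holds). Time passes only in rows, so rows that repeat a pose let the fingers close. It gives the time, the measured TCP pose, the force and the opening at its end, in the units of the state.
- env.get_state(): the state, without advancing time (a new reading comes with each control period).
- cams.grab_frame(name): name is "scene" or "top" or "wrist"; returns a dict with "color" (384x512x3 uint8, red, green, blue), "vertical_fov" (degrees; the focal length in pixels is half the picture's height over the tangent of half this angle, whatever the lens; pixels are square), "cx", "cy" (the principal point, pixels), "origin" and "attitude" of the camera in the world. Camera axes: x right, y down, z forward; pixel columns grow to the right and rows downward; lengths in m; the calibration is good to about 2 mm. A picture is of the moment at which its call begins. There is no depth.
- env.close_job(): hands the job in, once; it reports no verdict.
Trained networks look in the newest picture that a camera, given by its name, has taken for a name from the list of things; names that differ only in an ending like _2 or _b are one class to them, and where a whole thing is asked for, a point or a joint stands for the part that bears it (a point fixed in the world has none). Each returns a list of dicts, best first, with "conf" (0 to 1); they miss things now and then, are a little off and sometimes report something else, mostly with a low value. They report only what shows in the picture. A call takes as long as a camera call.
- spotter.look_for(camera, thing): "centre" ([column, row] in pixels, amid what is visible of it).
- spotter.place_of(camera, thing): "centre" ([column, row] in pixels: a listed point, or the origin of a listed thing).
The state is a dict: "time": time; "qpos": joint angles; "dq": joint speeds; "joint_efforts": joint torques, N m; "position": TCP position; "tcp_rot": TCP orientation; "wrist_force": force on the tool from outside, world axes, zero at the start; "moment": the same for the moment, N m; "width": finger opening in m.
Only numpy, scipy, OpenCV 4.12 (cv2) and the standard library are available. Lean on these libraries where they do the work, as an engineer would, in place of code of your own. Each camera call takes 0.05 s, during which the arm holds its last target.

## Working session

There is one attempt and no reset: what is moved stays moved. The work goes in short steps, Python scripts to look and compute and a tool call to move; the robot and the scene stay as the last step left them, time stands still between calls to the robot, and variables do not carry over. Pictures are saved under pics/ and viewed, and the job is handed in when it is done.

Besides the shell and the picture viewer there is one more tool, called after ">>>" by a JSON object that holds its "op" and its "data". servo_tool: Moves the arm, as the interface text tells. Its arguments: {"type":"object","properties":{"deltas":{"type":"array"},"fingers":{"type":"number"},"force":{"type":"number"}},"required":["deltas"]}

```bash
ls; mkdir -p pics
python3 - <<'E'
from bench import env,cams,spotter
import cv2
print(env.get_state())
for n in ("scene","top","wrist"):
    f=cams.grab_frame(n)
    cv2.imwrite(f"pics/{n}0.png",f["color"][:,:,::-1])
    print(n,{k:v for k,v in f.items() if k!="color"})
E
```

```text
pics
{'time': 0.0, 'qpos': array([-1.39579948,  0.62929698,  0.03843011,  1.51831619, -0.02703524,
        0.99630015, -0.01999374]), 'dq': array([ 0.00101249, -0.00067886, -0.00044991,  0.00010467, -0.00091996,
       -0.00141332,  0.00066154]), 'joint_efforts': array([-4.27530158e-04, -5.49727356e+01,  1.14326511e+00, -1.86645859e+01,
       -5.22729044e-02,  2.33353861e-02,  1.39444760e-04]), 'position': array([0.1548216 , 0.63068111, 0.22960227]), 'tcp_rot': array([ 5.50058135e-04,  7.86917291e-01,  6.17057829e-01, -7.14723387e-04]), 'wrist_force': array([-0.10606911, -0.49157235,  0.69798825]), 'moment': array([0.03925285, 0.00723738, 0.00989956]), 'width': 0.09377699055036712}
scene {'vertical_fov': 48.575947829317236, 'cx': 254.86033239001404, 'cy': 193.92949653686222, 'origin': array([ 1.29130482, -0.04321916,  0.73300414]), 'attitude': array([-0.3020211 ,  0.62563817,  0.65409832, -0.29919143])}
top {'vertical_fov': 50.0821524912228, 'cx': 264.2397896302917, 'cy': 186.4437337973124, 'origin': array([ 0.46394788, -0.06547207,  1.27146587]), 'attitude': array([ 0.03256118, -0.7059937 ,  0.70687616, -0.02896148])}
wrist {'vertical_fov': 63.31133526567736, 'cx': 256.3202067354752, 'cy': 196.54320711078796, 'origin': array([0.08806161, 0.6464342 , 0.38165329]), 'attitude': array([0.09346817, 0.78095371, 0.61330023, 0.07237285])}
```

View pics/scene0.png

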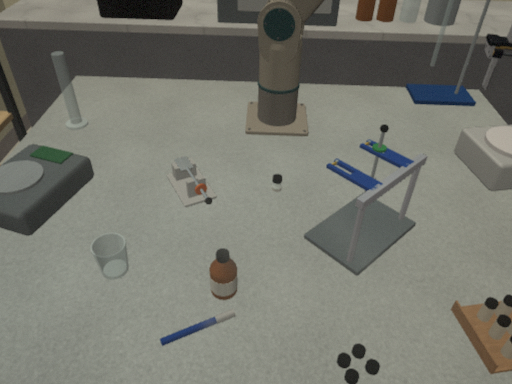

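View pics/top0.png

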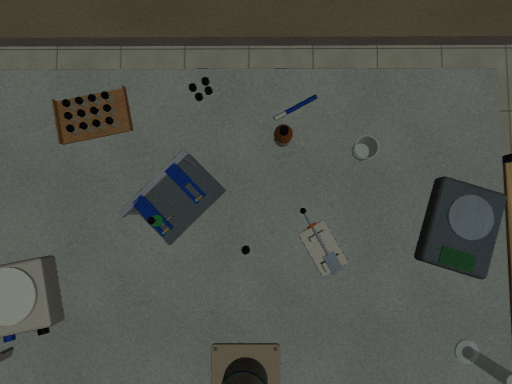

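```bash
cat > h.py <<'E'
import numpy as np, cv2
from scipy.spatial.transform import Rotation as R
from scipy.optimize import least_squares
from bench import env,cams,spotter
def rot(q): return R.from_quat([q[1],q[2],q[3],q[0]]).as_matrix()
class Cam:
    def __init__(s,n):
        f=cams.grab_frame(n); s.img=f["color"]; s.f=192/np.tan(np.radians(f["vertical_fov"])/2)
        s.c=np.array([f["cx"],f["cy"]]); s.o=np.array(f["origin"]); s.R=rot(f["attitude"])
    def ray(s,p):
        d=np.r_[(np.array(p)-s.c)/s.f,1]; d=s.R@d; return d/np.linalg.norm(d)
    def atz(s,p,z):
        d=s.ray(p); return s.o+d*(z-s.o[2])/d[2]
    def proj(s,X):
        v=s.R.T@(np.array(X)-s.o); return s.c+s.f*v[:2]/v[2]
def tri(obs):
    A=np.zeros((3,3));b=np.zeros(3)
    for c,p in obs:
        d=c.ray(p);M=np.eye(3)-np.outer(d,d);A+=M;b+=M@c.o
    X=np.linalg.solve(A,b); return X,[float(np.linalg.norm(c.proj(X)-p)) for c,p in obs]
E
python3 - <<'E'
from h import *
C={n:Cam(n) for n in("scene","top")}
for t in ["spatula_knob","spatula_collar","rest","rack","empty_fork","full_fork","other_collar","empty_fork_gate","reagent","vial","beaker"]:
    for n,c in C.items():
        for d in spotter.place_of(n,t)[:2]:
            print(t,n,np.round(d["centre"],1),round(d["conf"],2), [np.round(c.atz(d["centre"],z),3)[:2] for z in (0,.05,.2)])
E
```

```text
spatula_knob scene [209.  199.1] 0.58 [array([ 0.437, -0.179]), array([ 0.495, -0.17 ]), array([ 0.67 , -0.142])]
spatula_knob top [300.6 207.3] 0.67 [array([ 0.51 , -0.171]), array([ 0.508, -0.167]), array([ 0.503, -0.155])]
spatula_collar scene [198.5 189.4] 0.61 [array([ 0.398, -0.213]), array([ 0.459, -0.201]), array([ 0.642, -0.166])]
spatula_collar scene [277.7 189.6] 0.59 [array([0.386, 0.003]), array([ 0.447, -0.   ]), array([ 0.633, -0.01 ])]
spatula_collar top [314.2 228. ] 0.7 [array([ 0.446, -0.213]), array([ 0.447, -0.207]), array([ 0.449, -0.189])]
rack scene [350.7 225. ] 0.61 [array([0.515, 0.184]), array([0.568, 0.169]), array([0.727, 0.122])]
rack top [185.6 203.5] 0.97 [array([0.522, 0.185]), array([0.52 , 0.175]), array([0.513, 0.145])]
empty_fork scene [344.8 168.5] 0.94 [array([0.276, 0.2  ]), array([0.345, 0.184]), array([0.553, 0.134])]
empty_fork scene [380.7 150.4] 0.44 [array([0.173, 0.325]), array([0.249, 0.3  ]), array([0.478, 0.225])]
empty_fork top [188.9 188.1] 0.66 [array([0.57 , 0.175]), array([0.566, 0.166]), array([0.553, 0.137])]
full_fork scene [382.3 151.9] 0.77 [array([0.181, 0.328]), array([0.257, 0.303]), array([0.484, 0.227])]
full_fork top [157.3 222.5] 0.88 [array([0.464, 0.271]), array([0.464, 0.258]), array([0.464, 0.218])]
other_collar scene [381.4 150.8] 0.75 [array([0.175, 0.327]), array([0.251, 0.302]), array([0.479, 0.226])]
other_collar top [157.2 217.6] 0.73 [array([0.479, 0.272]), array([0.478, 0.258]), array([0.476, 0.219])]Traceback (most recent call last):
  File "<stdin>", line 5, in <module>
ValueError: it knows: beaker, empty_fork, full_fork, other_collar, rack, reagent, rest, spatula, spatula_collar, spatula_knob, vial
```

Run:
```python
import cv2,numpy as np
t=cv2.imread("pics/top0.png");s=cv2.imread("pics/scene0.png")
a=cv2.resize(t[190:290,280:380],(400,400),interpolation=cv2.INTER_CUBIC)
b=cv2.resize(t[145:245,115:215],(400,400),interpolation=cv2.INTER_CUBIC)
cv2.imwrite("pics/ztop.png",np.hstack([a,b]))
a=cv2.resize(s[140:215,150:225],(300,300),interpolation=cv2.INTER_CUBIC)
b=cv2.resize(s[115:215,320:420],(400,400),interpolation=cv2.INTER_CUBIC)
a=cv2.copyMakeBorder(a,0,100,0,0,cv2.BORDER_CONSTANT)
cv2.imwrite("pics/zscene.png",np.hstack([a,b]))
```

```text
(no output)
```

View pics/ztop.png

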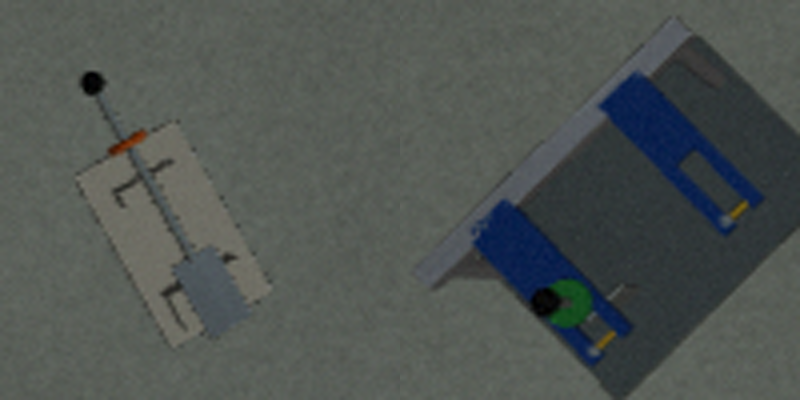

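View pics/zscene.png

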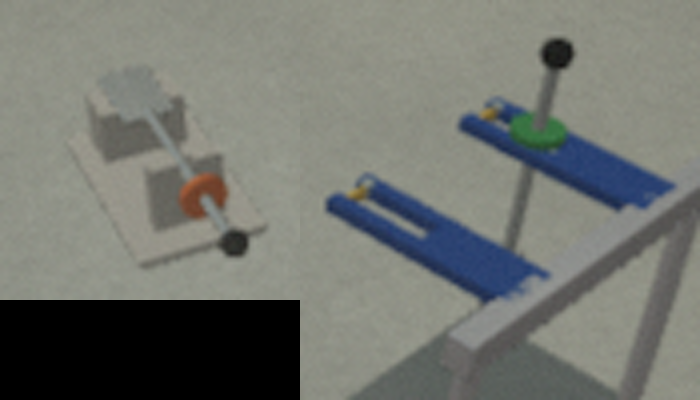

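View pics/wrist0.png

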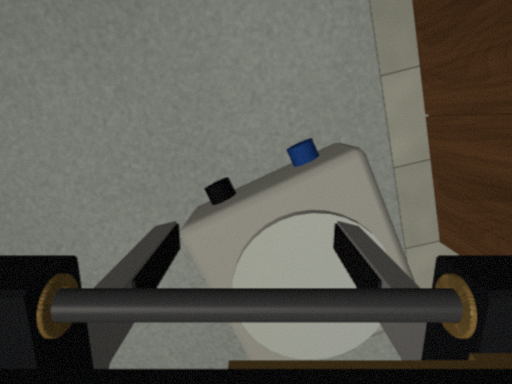

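```bash
cat >> h.py <<'E'
def blob(img,box,fn):
    x0,y0,x1,y1=box; p=img[y0:y1,x0:x1].astype(float); m=fn(p[...,0],p[...,1],p[...,2]).astype(np.uint8)
    n,l,st,ce=cv2.connectedComponentsWithStats(m)
    if n<2: return None
    k=1+np.argmax(st[1:,4]); return ce[k]+[x0,y0],int(st[k,4])
dark=lambda r,g,b:(r+g+b)<120
orange=lambda r,g,b:(r>1.6*g)&(r>90)
green=lambda r,g,b:(g>1.5*r)&(g>1.4*b)
yellow=lambda r,g,b:(r>1.5*b)&(g>1.3*b)&(r>80)
blue=lambda r,g,b:(b>1.6*r)&(b>1.4*g)
E
python3 - <<'E'
from h import *
T=Cam("top");S=Cam("scene")
kt=blob(T.img,(292,200,315,222),dark);ks=blob(S.img,(200,192,220,210),dark)
ot=blob(T.img,(300,215,325,235),orange);os_=blob(S.img,(190,178,212,200),orange)
print(kt,ks,ot,os_); K=tri([(T,kt[0]),(S,ks[0])]);O=tri([(T,ot[0]),(S,os_[0])]);print(K,O,np.linalg.norm(K[0]-O[0]), T.atz(kt[0],.05),S.atz(ks[0],.05))
d=K[0]-O[0];print(np.degrees(np.arctan2(d[1],d[0])))
gt=blob(T.img,(140,205,170,235),green);gs=blob(S.img,(365,140,395,160),green)
nt=blob(T.img,(145,212,158,228),dark);ns=blob(S.img,(375,120,392,136),dark)
print(gt,gs,nt,ns,tri([(T,gt[0]),(S,gs[0])]),tri([(T,nt[0]),(S,ns[0])]))
for b,c in (((290,185,309,205),(395,155,0,0)),):pass
for box in ((290,190,312,0),):pass
y1=blob(T.img,(290-115+115-115,190,0,0),yellow) if 0 else None
for tb,sb in (((170,180,210,205),(325,155,350,170)),((135,210,175,240),(355,135,375,155))):
    a=blob(T.img,tb,yellow);b=blob(S.img,sb,yellow);print("gate",a,b,tri([(T,a[0]),(S,b[0])]))
# spatula yaw by blade:
E
```

```text
(array([302.59259259, 210.25925926]), 27) None (array([312.75      , 224.83333333]), 12) (array([200.01754386, 187.77192982]), 57)Traceback (most recent call last):
  File "<stdin>", line 5, in <module>
TypeError: 'NoneType' object is not subscriptable
```

```bash
cat >> h.py <<'E'
dark=lambda r,g,b:(r+g+b)<170
orange=lambda r,g,b:(r>1.4*g)&(r>1.4*b)
E
python3 - <<'E'
from h import *
T=Cam("top");S=Cam("scene")
kt=blob(T.img,(292,200,315,222),dark);ks=blob(S.img,(200,192,220,210),dark)
ot=blob(T.img,(300,215,325,235),orange);os_=blob(S.img,(190,178,212,200),orange)
print(kt,ks,ot,os_); K=tri([(T,kt[0]),(S,ks[0])]);O=tri([(T,ot[0]),(S,os_[0])]);print(K,O,np.linalg.norm(K[0]-O[0]), T.atz(kt[0],.05),S.atz(ks[0],.05))
gt=blob(T.img,(140,205,170,235),green);gs=blob(S.img,(365,140,395,160),green)
nt=blob(T.img,(145,212,158,228),dark);ns=blob(S.img,(375,120,392,136),dark)
print(gt,gs,nt,ns,tri([(T,gt[0]),(S,gs[0])]),tri([(T,nt[0]),(S,ns[0])]))
for tb,sb in (((170,180,210,205),(325,155,350,170)),((135,210,175,240),(355,135,375,155))):
    a=blob(T.img,tb,yellow);b=blob(S.img,sb,yellow);print("gate",a,b,tri([(T,a[0]),(S,b[0])]))
for n,p in (("blade",(334,263)),("stem",(322,245))):print(n,T.atz(p,.05))
E
python3 - <<'E'
import cv2
for n,(x,y,w,h),k in (("top",(280,190,100,75),8),("top",(135,165,80,60),10),("scene",(325,150,60,45),13)):
    a=cv2.imread(f"pics/{n}0.png")[y:y+h,x:x+w]
    cv2.imwrite(f"pics/q_{n}_{x}.png",cv2.resize(a,None,fx=k,fy=k,interpolation=cv2.INTER_NEAREST))
E
```

```text
(array([302.63333333, 210.36666667]), 30) (array([208.40740741, 200.44444444]), 27) (array([311.63636364, 225.13636364]), 22) (array([199.75      , 187.93055556]), 72)
(array([ 0.4990507 , -0.17215467,  0.04907649]), [0.36133380972480483, 0.4363974348135582]) (array([ 0.45542982, -0.19862878,  0.05222391]), [0.16469296751705403, 0.19208848008346965]) 0.05112304451523077 [ 0.49911516 -0.17314249  0.05      ] [ 0.50014343 -0.17090332  0.05      ]
(array([157.15730337, 220.29213483]), 89) (array([379.        , 147.91666667]), 72) (array([151.63276836, 218.51977401]), 177) (array([384.        , 128.14634146]), 41) (array([0.4697014 , 0.22022197, 0.20088815]), [0.6998814677394839, 0.8106194166389854]) (array([0.47378132, 0.21937814, 0.25512022]), [0.6491624000589463, 0.7443931160879459])
gate (array([199.5, 197. ]), 6) (array([333.88888889, 163.11111111]), 9) (array([0.53037332, 0.1115969 , 0.19693036]), [0.7418943753384785, 0.8987823301100997])
gate (array([166. , 229.5]), 8) (array([366.8, 143. ]), 10) (array([0.44575649, 0.19732222, 0.19771804]), [0.6274284872370756, 0.7102564447778994])
blade [ 0.34482126 -0.26369468  0.05      ]
stem [ 0.39719437 -0.22921374  0.05      ]
```

View pics/q_top_135.png

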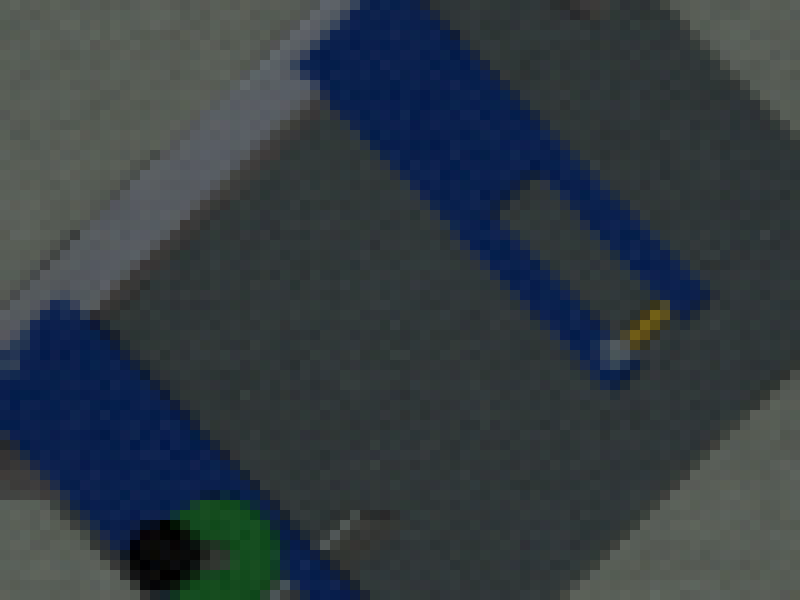

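View pics/q_scene_325.png

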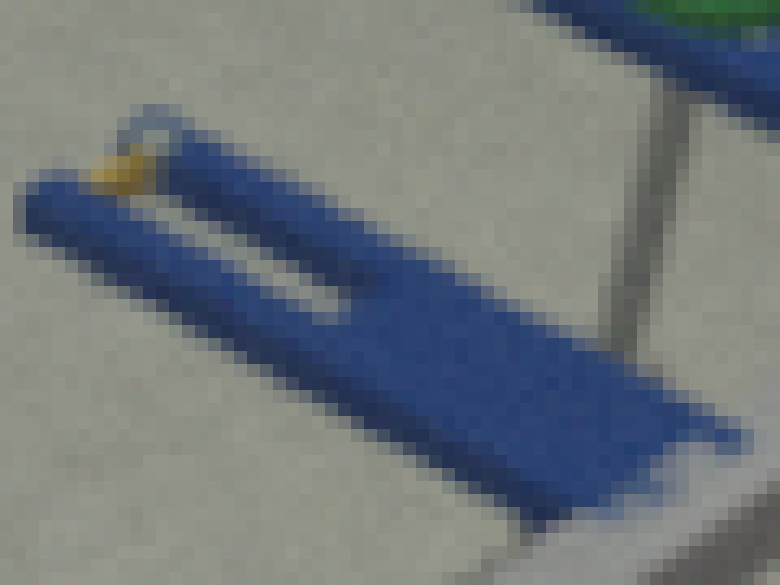

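View pics/q_top_280.png

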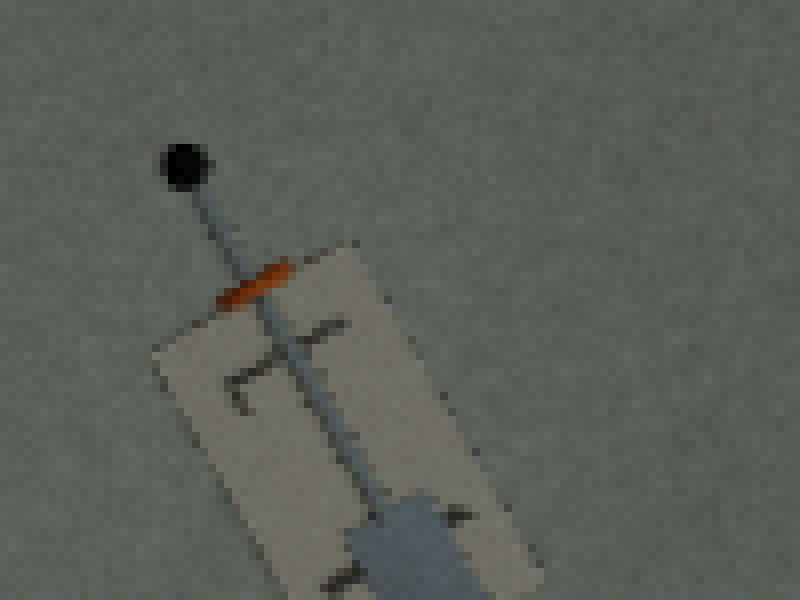

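```bash
cat >> h.py <<'E'
def plan(*tg):
    s=env.get_state(); M=rot(s["tcp_rot"]); yaw=np.degrees(np.arctan2(M[1,0],M[0,0]))
    print("t",round(s["time"],2),"pos",np.round(s["position"],4),"yaw",round(yaw,2),"zaxis",np.round(M[:,2],4),"F",np.round(s["wrist_force"],2),"w",round(s["width"],4))
    for x,y,z,ty in tg:
        d=M.T@(np.array([x,y,z])-s["position"]); sp=-np.radians((ty-yaw+180)%360-180)
        print(np.round([x,y,z,ty],4),"->",np.round(d,4),"spin",round(sp,4))
E
python3 -c "
from h import *
plan((.155,.631,.40,76),(.45,.25,.40,10),(.4995,-.172,.40,-59),(.4995,-.172,.2,-59))"
```

```text
t 1.15 pos [0.155  0.6313 0.2305] yaw 76.2 zaxis [-1.e-04 -0.e+00 -1.e+00] F [ 0.11  1.33 -0.26] w 0.0939
[ 0.155  0.631  0.4   76.   ] -> [-2.000e-04  1.000e-04 -1.695e-01] spin 0.0035
[ 0.45  0.25  0.4  10.  ] -> [-0.2999  0.3774 -0.1695] spin 1.1555
[  0.4995  -0.172    0.4    -59.    ] -> [-0.6979  0.5261 -0.1695] spin 2.3597
[  0.4995  -0.172    0.2    -59.    ] -> [-0.6979  0.5262  0.0305] spin 2.3597
```

>>> {"op": "servo_tool", "data": {"deltas": [{"z":-0.04},{"z":-0.08},{"z":-0.12},{"z":-0.16},{"x":-0.03,"y":0.038,"z":-0.17,"spin":0.12},{"x":-0.06,"y":0.076,"z":-0.17,"spin":0.24},{"x":-0.09,"y":0.113,"z":-0.17,"spin":0.36},{"x":-0.12,"y":0.151,"z":-0.17,"spin":0.48},{"x":-0.15,"y":0.189,"z":-0.17,"spin":0.6},{"x":-0.18,"y":0.227,"z":-0.17,"spin":0.72},{"x":-0.21,"y":0.264,"z":-0.17,"spin":0.84},{"x":-0.24,"y":0.302,"z":-0.17,"spin":0.96},{"x":-0.27,"y":0.34,"z":-0.17,"spin":1.08},{"x":-0.3,"y":0.377,"z":-0.17,"spin":1.2},{"x":-0.34,"y":0.392,"z":-0.17,"spin":1.32},{"x":-0.38,"y":0.407,"z":-0.17,"spin":1.44},{"x":-0.42,"y":0.422,"z":-0.17,"spin":1.56},{"x":-0.46,"y":0.437,"z":-0.17,"spin":1.68},{"x":-0.5,"y":0.452,"z":-0.17,"spin":1.8},{"x":-0.54,"y":0.467,"z":-0.17,"spin":1.92}], "fingers": -0.2, "force": 60}}

```text
$.deltas[0]: bad value
```

```bash
python3 -c "
from h import *
plan((.4995,-.172,.40,-59),(.4995,-.172,.2,-59))"
```

```text
t 1.15 pos [0.155  0.6313 0.2305] yaw 76.2 zaxis [-1.e-04 -0.e+00 -1.e+00] F [ 0.11  1.33 -0.26] w 0.0939
[  0.4995  -0.172    0.4    -59.    ] -> [-0.6979  0.5261 -0.1695] spin 2.3597
[  0.4995  -0.172    0.2    -59.    ] -> [-0.6979  0.5262  0.0305] spin 2.3597
```

>>> {"op": "servo_tool", "data": {"deltas": [{"x":0,"y":0,"z":-0.04,"spin":0},{"x":0,"y":0,"z":-0.08,"spin":0},{"x":0,"y":0,"z":-0.12,"spin":0},{"x":0,"y":0,"z":-0.16,"spin":0},{"x":-0.03,"y":0.038,"z":-0.17,"spin":0.12},{"x":-0.06,"y":0.076,"z":-0.17,"spin":0.24},{"x":-0.09,"y":0.113,"z":-0.17,"spin":0.36},{"x":-0.12,"y":0.151,"z":-0.17,"spin":0.48},{"x":-0.15,"y":0.189,"z":-0.17,"spin":0.6},{"x":-0.18,"y":0.227,"z":-0.17,"spin":0.72},{"x":-0.21,"y":0.264,"z":-0.17,"spin":0.84},{"x":-0.24,"y":0.302,"z":-0.17,"spin":0.96},{"x":-0.27,"y":0.34,"z":-0.17,"spin":1.08},{"x":-0.3,"y":0.377,"z":-0.17,"spin":1.2},{"x":-0.34,"y":0.392,"z":-0.17,"spin":1.32},{"x":-0.38,"y":0.407,"z":-0.17,"spin":1.44},{"x":-0.42,"y":0.422,"z":-0.17,"spin":1.56},{"x":-0.46,"y":0.437,"z":-0.17,"spin":1.68},{"x":-0.5,"y":0.452,"z":-0.17,"spin":1.8},{"x":-0.54,"y":0.467,"z":-0.17,"spin":1.92}], "fingers": -0.2, "force": 60}}

```text
time: 2.82
position: [0.4702, 0.0593, 0.4007]
tcp_rot: [-0.0, 0.956, -0.293, 0.0]
wrist_force: [0.2, 0.0, -0.0]
width: 0.0565
```

```bash
python3 -c "
from h import *
plan((.4995,-.172,.40,-59),(.4995,-.172,.2,-59))"
```

```text
t 2.82 pos [0.4702 0.0593 0.4007] yaw -34.13 zaxis [ 7.e-04  6.e-04 -1.e+00] F [ 0.24  0.03 -0.04] w 0.0565
[  0.4995  -0.172    0.4    -59.    ] -> [0.154  0.1751 0.0006] spin 0.4341
[  0.4995  -0.172    0.2    -59.    ] -> [0.154  0.1753 0.2006] spin 0.4341
```

>>> {"op": "servo_tool", "data": {"deltas": [{"x":0.026,"y":0.029,"z":0,"spin":0.072},{"x":0.051,"y":0.058,"z":0,"spin":0.145},{"x":0.077,"y":0.088,"z":0,"spin":0.217},{"x":0.103,"y":0.117,"z":0,"spin":0.289},{"x":0.128,"y":0.146,"z":0.03,"spin":0.362},{"x":0.154,"y":0.175,"z":0.06,"spin":0.434},{"x":0.154,"y":0.175,"z":0.1,"spin":0.434},{"x":0.154,"y":0.175,"z":0.14,"spin":0.434},{"x":0.154,"y":0.175,"z":0.18,"spin":0.434},{"x":0.154,"y":0.175,"z":0.2,"spin":0.434},{"x":0.154,"y":0.175,"z":0.2,"spin":0.434},{"x":0.154,"y":0.175,"z":0.2,"spin":0.434}]}}

```text
time: 3.82
position: [0.4993, -0.1718, 0.2003]
tcp_rot: [-0.0, 0.87, -0.493, -0.001]
wrist_force: [0.9, -0.1, 0.3]
width: 0.0565
```

Run:
```python
from h import *
W=Cam("wrist"); cv2.imwrite("pics/w1.png",W.img[:,:,::-1])
print(W.o, [ (n,np.round(d["centre"],1),round(d["conf"],2)) for n in("spatula_knob","spatula_collar") for d in spotter.place_of("wrist",n)])
print("pred knob",W.proj([.4995,-.172,.05]))
plan((.4995,-.172,.041,-59))
```

```text
[ 0.55688864 -0.13773921  0.35226043] [('spatula_knob', array([256.7, 191.4]), 0.83), ('spatula_knob', array([482.6, 127. ]), 0.59), ('spatula_collar', array([255.2, 240.5]), 0.9)]
pred knob [256.67157556 189.90060531]
t 3.97 pos [ 0.5011 -0.1725  0.2028] yaw -58.98 zaxis [ 4.7e-03 -6.0e-04 -1.0e+00] F [-0.17 -0.57  0.71] w 0.0568
[ 4.995e-01 -1.720e-01  4.100e-02 -5.900e+01] -> [-0.0018  0.0017  0.1618] spin 0.0003
```

View pics/w1.png

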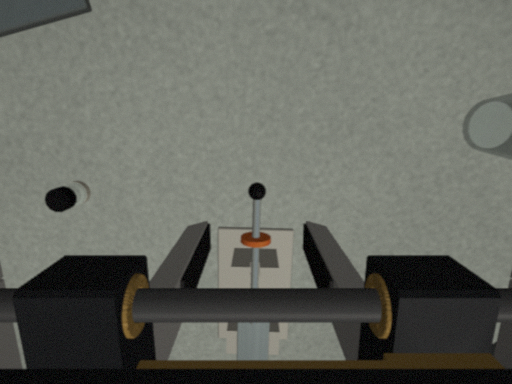

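>>> {"op": "servo_tool", "data": {"deltas": [{"x":0,"y":0,"z":0.035,"spin":0},{"x":0,"y":0,"z":0.07,"spin":0},{"x":0,"y":0,"z":0.1,"spin":0},{"x":0,"y":0,"z":0.125,"spin":0},{"x":0,"y":0,"z":0.145,"spin":0},{"x":0,"y":0,"z":0.151,"spin":0},{"x":0,"y":0,"z":0.151,"spin":0},{"x":0,"y":0,"z":0.151,"spin":0}]}}

```text
time: 4.63
position: [0.5031, -0.1732, 0.0533]
tcp_rot: [-0.001, 0.87, -0.492, 0.004]
wrist_force: [0.0, -0.0, 0.6]
width: 0.0563
```

Run:
```python
from h import *
plan((.4995,-.172,.051,-59))
W=Cam("wrist"); cv2.imwrite("pics/w2.png",W.img[:,:,::-1])
plan((.4995,-.172,.051,-59))
```

```text
t 4.63 pos [ 0.5031 -0.1732  0.0533] yaw -58.97 zaxis [ 0.0072 -0.0015 -1.    ] F [ 0.04 -0.05  0.62] w 0.0563
[ 4.995e-01 -1.720e-01  5.100e-02 -5.900e+01] -> [-0.0029  0.0025  0.0023] spin 0.0005
t 4.68 pos [ 0.5033 -0.1732  0.0536] yaw -58.97 zaxis [ 0.0079 -0.0017 -1.    ] F [-0.18 -0.56  0.89] w 0.0564
[ 4.995e-01 -1.720e-01  5.100e-02 -5.900e+01] -> [-0.003   0.0027  0.0025] spin 0.0005
```

View pics/w2.png

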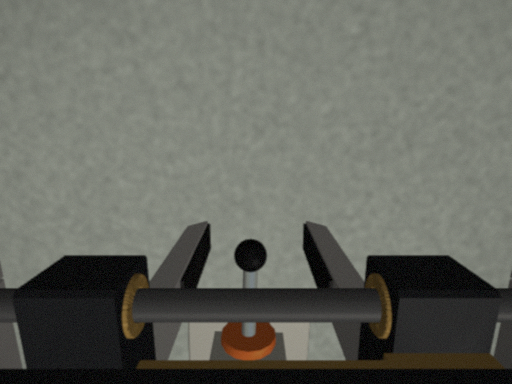

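>>> {"op": "servo_tool", "data": {"deltas": [{"x":-0.003,"y":0.0025,"z":0.0025,"spin":0},{"x":-0.003,"y":0.0025,"z":0.0025,"spin":0},{"x":-0.003,"y":0.0025,"z":0.0025,"spin":0},{"x":-0.003,"y":0.0025,"z":0.0025,"spin":0}]}}

```text
time: 5.02
position: [0.5, -0.1719, 0.0516]
tcp_rot: [-0.001, 0.871, -0.492, 0.004]
wrist_force: [-0.9, -0.9, 0.1]
width: 0.0568
```

Run:
```python
from h import *
plan((.4995,-.172,.051,-59))
W=Cam("wrist"); cv2.imwrite("pics/w3.png",W.img[:,:,::-1])
print(blob(W.img,(225,230,280,275),lambda r,g,b:(r+g+b)<100), W.proj([.4995,-.172,.05]))
```

```text
t 5.02 pos [ 0.5    -0.1719  0.0516] yaw -58.96 zaxis [ 0.0088 -0.0018 -1.    ] F [-0.9  -0.87  0.12] w 0.0568
[ 4.995e-01 -1.720e-01  5.100e-02 -5.900e+01] -> [-0.0001  0.0005  0.0006] spin 0.0007
(array([254.92774194, 252.68516129]), 775) [255.67377984 251.47874582]
```

View pics/w3.png

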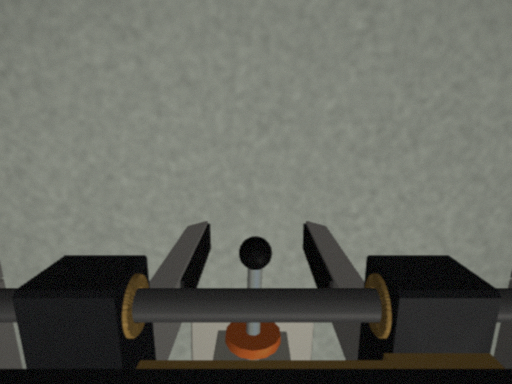

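>>> {"op": "servo_tool", "data": {"deltas": [{"x":0,"y":0,"z":0,"spin":0},{"x":0,"y":0,"z":0,"spin":0},{"x":0,"y":0,"z":0,"spin":0},{"x":0,"y":0,"z":0,"spin":0},{"x":0,"y":0,"z":0,"spin":0},{"x":0,"y":0,"z":0,"spin":0},{"x":0,"y":0,"z":0,"spin":0},{"x":0,"y":0,"z":0,"spin":0},{"x":0,"y":0,"z":0,"spin":0}], "fingers": 1, "force": 60}}

```text
time: 5.82
position: [0.4999, -0.1719, 0.0514]
tcp_rot: [-0.001, 0.871, -0.492, 0.004]
wrist_force: [0.1, 0.4, 0.1]
width: 0.015
```

Run:
```python
from h import *
plan((.5,-.172,.36,-59))
```

```text
t 5.82 pos [ 0.4999 -0.1719  0.0514] yaw -58.96 zaxis [ 0.0086 -0.0019 -1.    ] F [0.09 0.35 0.1 ] w 0.015
[  0.5    -0.172   0.36  -59.   ] -> [ 0.002  -0.002  -0.3085] spin 0.0006
```

>>> {"op": "servo_tool", "data": {"deltas": [{"x":0,"y":0,"z":-0.005,"spin":0},{"x":0,"y":0,"z":-0.015,"spin":0},{"x":0,"y":0,"z":-0.03,"spin":0},{"x":0,"y":0,"z":-0.05,"spin":0},{"x":0,"y":0,"z":-0.075,"spin":0},{"x":0,"y":0,"z":-0.1,"spin":0},{"x":0,"y":0,"z":-0.13,"spin":0},{"x":0,"y":0,"z":-0.16,"spin":0},{"x":0,"y":0,"z":-0.19,"spin":0},{"x":0,"y":0,"z":-0.22,"spin":0},{"x":0,"y":0,"z":-0.245,"spin":0},{"x":0,"y":0,"z":-0.27,"spin":0},{"x":0,"y":0,"z":-0.29,"spin":0},{"x":0,"y":0,"z":-0.3,"spin":0},{"x":0.002,"y":-0.002,"z":-0.308,"spin":0},{"x":0.002,"y":-0.002,"z":-0.308,"spin":0},{"x":0.002,"y":-0.002,"z":-0.308,"spin":0}]}}

```text
time: 7.23
position: [0.4998, -0.1718, 0.3589]
tcp_rot: [-0.001, 0.871, -0.492, 0.004]
wrist_force: [-0.9, 0.4, -1.7]
width: 0.0151
```

Run:
```python
from h import *
plan()
S=Cam("scene"); cv2.imwrite("pics/s4.png",cv2.resize(S.img[50:250,120:320,::-1],(600,600)))
W=Cam("wrist"); cv2.imwrite("pics/w4.png",W.img[:,:,::-1])
```

```text
t 7.23 pos [ 0.4998 -0.1718  0.3589] yaw -58.96 zaxis [ 0.0077 -0.0014 -1.    ] F [-0.88  0.37 -1.75] w 0.0151
```

View pics/s4.png

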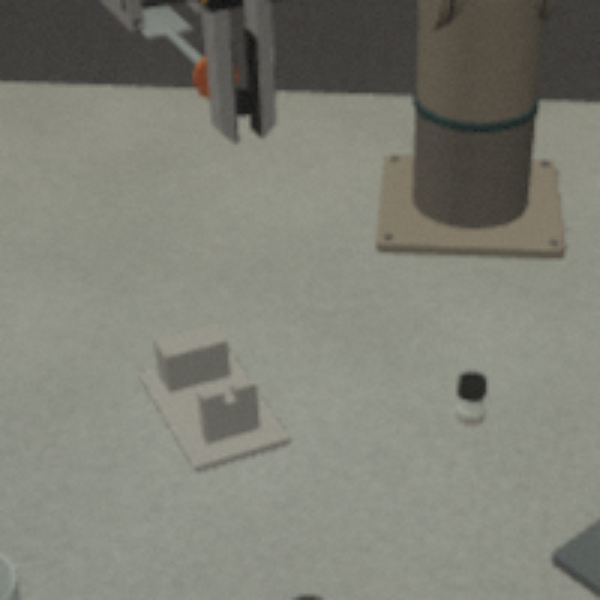

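View pics/w4.png

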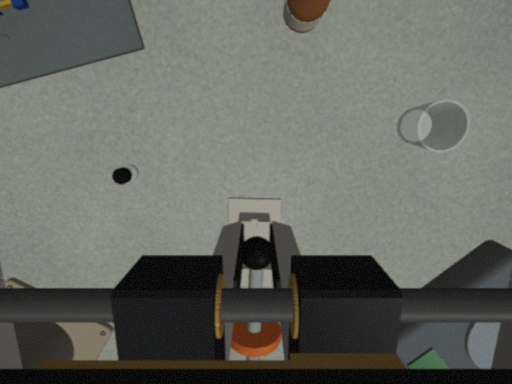

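>>> {"op": "servo_tool", "data": {"deltas": [{"x":0,"y":0,"z":0,"spin":0},{"x":0,"y":0,"z":0,"spin":0},{"x":0,"y":0,"z":0,"spin":0},{"x":0,"y":0,"z":0,"spin":0},{"x":0,"y":0,"z":0,"spin":0},{"x":0,"y":0,"z":0,"spin":0},{"x":0,"y":0,"z":0,"spin":0},{"x":0,"y":0,"z":0,"spin":0},{"x":0,"y":0,"z":0,"spin":0},{"x":0,"y":0,"z":0,"spin":0},{"x":0,"y":0,"z":0,"spin":0},{"x":0,"y":0,"z":0,"spin":0}], "fingers": 1, "force": 3}}

```text
time: 8.33
position: [0.4993, -0.1718, 0.3583]
tcp_rot: [-0.001, 0.87, -0.492, 0.003]
wrist_force: [-0.7, -1.0, -0.4]
width: 0.0174
```

Run:
```python
from h import *
plan()
S=Cam("scene"); W=Cam("wrist"); cv2.imwrite("pics/s5.png",np.hstack([cv2.resize(S.img[40:180,120:260,::-1],(384,384)),W.img[:,100:500,::-1]]))
```

```text
t 8.33 pos [ 0.4993 -0.1718  0.3583] yaw -58.98 zaxis [ 0.0061 -0.0013 -1.    ] F [-0.7  -1.04 -0.44] w 0.0174
```

View pics/s5.png

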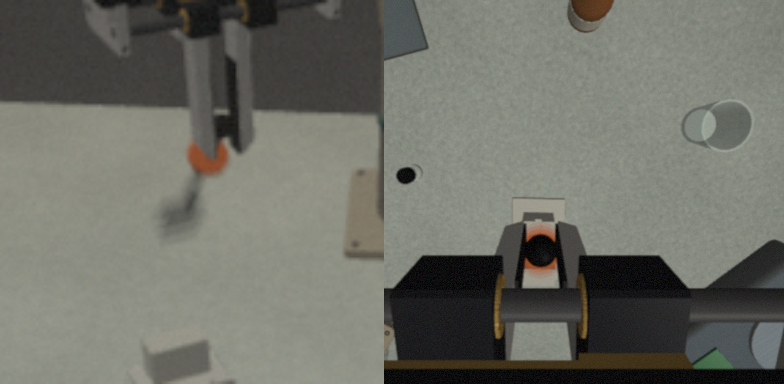

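Swinging. Wait for it to settle.

>>> {"op": "servo_tool", "data": {"deltas": [{"x":0,"y":0,"z":0,"spin":0},{"x":0,"y":0,"z":0,"spin":0},{"x":0,"y":0,"z":0,"spin":0},{"x":0,"y":0,"z":0,"spin":0},{"x":0,"y":0,"z":0,"spin":0},{"x":0,"y":0,"z":0,"spin":0},{"x":0,"y":0,"z":0,"spin":0},{"x":0,"y":0,"z":0,"spin":0},{"x":0,"y":0,"z":0,"spin":0},{"x":0,"y":0,"z":0,"spin":0},{"x":0,"y":0,"z":0,"spin":0},{"x":0,"y":0,"z":0,"spin":0},{"x":0,"y":0,"z":0,"spin":0},{"x":0,"y":0,"z":0,"spin":0},{"x":0,"y":0,"z":0,"spin":0},{"x":0,"y":0,"z":0,"spin":0},{"x":0,"y":0,"z":0,"spin":0},{"x":0,"y":0,"z":0,"spin":0},{"x":0,"y":0,"z":0,"spin":0},{"x":0,"y":0,"z":0,"spin":0}]}}

```text
time: 10.1
position: [0.4994, -0.1716, 0.3582]
tcp_rot: [-0.001, 0.87, -0.492, 0.003]
wrist_force: [0.1, 0.1, -0.8]
width: 0.0172
```

>>> {"op": "servo_tool", "data": {"deltas": [{"x":0,"y":0,"z":0,"spin":0},{"x":0,"y":0,"z":0,"spin":0},{"x":0,"y":0,"z":0,"spin":0},{"x":0,"y":0,"z":0,"spin":0},{"x":0,"y":0,"z":0,"spin":0},{"x":0,"y":0,"z":0,"spin":0},{"x":0,"y":0,"z":0,"spin":0},{"x":0,"y":0,"z":0,"spin":0},{"x":0,"y":0,"z":0,"spin":0},{"x":0,"y":0,"z":0,"spin":0},{"x":0,"y":0,"z":0,"spin":0},{"x":0,"y":0,"z":0,"spin":0},{"x":0,"y":0,"z":0,"spin":0},{"x":0,"y":0,"z":0,"spin":0},{"x":0,"y":0,"z":0,"spin":0},{"x":0,"y":0,"z":0,"spin":0},{"x":0,"y":0,"z":0,"spin":0},{"x":0,"y":0,"z":0,"spin":0},{"x":0,"y":0,"z":0,"spin":0},{"x":0,"y":0,"z":0,"spin":0}]}}

```text
time: 11.77
position: [0.4994, -0.1716, 0.3582]
tcp_rot: [-0.001, 0.87, -0.492, 0.003]
wrist_force: [0.5, 0.7, -0.5]
width: 0.0175
```

Run:
```python
from h import *
plan()
S=Cam("scene"); W=Cam("wrist"); cv2.imwrite("pics/s6.png",np.hstack([cv2.resize(S.img[40:180,120:260,::-1],(384,384)),W.img[:,100:500,::-1]]))
```

```text
t 11.77 pos [ 0.4994 -0.1716  0.3582] yaw -58.98 zaxis [ 0.0061 -0.0011 -1.    ] F [ 0.52  0.68 -0.46] w 0.0175
```

View pics/s6.png

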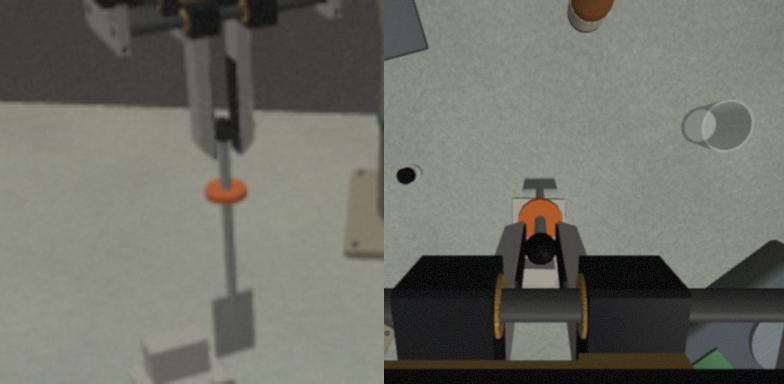

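>>> {"op": "servo_tool", "data": {"deltas": [{"x":0,"y":0,"z":0,"spin":0},{"x":0,"y":0,"z":0,"spin":0},{"x":0,"y":0,"z":0,"spin":0},{"x":0,"y":0,"z":0,"spin":0},{"x":0,"y":0,"z":0,"spin":0},{"x":0,"y":0,"z":0,"spin":0},{"x":0,"y":0,"z":0,"spin":0},{"x":0,"y":0,"z":0,"spin":0}], "fingers": 1, "force": 60}}

```text
time: 12.53
position: [0.4994, -0.1716, 0.3582]
tcp_rot: [-0.001, 0.87, -0.492, 0.003]
wrist_force: [-0.2, -0.3, -1.0]
width: 0.0149
```

Run:
```python
from h import *
plan()
S=Cam("scene"); W=Cam("wrist"); p=env.get_state()["position"]
cv2.imwrite("pics/s7.png",np.hstack([cv2.resize(S.img[60:180,140:260,::-1],(384,384)),W.img[:,100:500,::-1]]))
kw=blob(W.img,(215,225,265,275),lambda r,g,b:(r+g+b)<60)
ow=blob(W.img,(200,180,280,260),orange); os_=blob(S.img,(180,90,230,130),orange)
print(kw,ow,os_)
print("collar tri",tri([(W,ow[0]),(S,os_[0])]))
for t in("spatula_knob","spatula_collar"):
    a=spotter.place_of("wrist",t);b=spotter.place_of("scene",t);print(t,[(np.round(d["centre"],1),d["conf"])for d in a[:2]+b[:2]])
    print(tri([(W,a[0]["centre"]),(S,b[0]["centre"])]))
for dz in (0,-.006,-.012):print(W.proj([p[0],p[1],p[2]+dz]),S.proj([p[0],p[1],p[2]+dz]))
```

```text
t 12.53 pos [ 0.4994 -0.1716  0.3582] yaw -58.97 zaxis [ 0.0063 -0.001  -1.    ] F [-0.16 -0.27 -1.01] w 0.0149
(array([249.91578947, 249.20902256]), 665) (array([255.85322896, 216.95890411]), 1022) (array([201.9893617 , 109.59574468]), 94)
collar tri (array([ 0.50041256, -0.17155459,  0.29951239]), [0.6730820295697979, 0.2306789581648275])
spatula_knob [(array([257.7, 246.9]), 0.88), (array([200.5,  88.3]), 0.89)]
(array([ 0.49816406, -0.17304789,  0.34637953]), [0.8206894118828991, 0.2313282341471613])
spatula_collar [(array([259.9, 218.7]), 0.76), (array([201.1, 110.6]), 0.65)]
(array([ 0.50009374, -0.17436173,  0.29698824]), [0.3825071369005135, 0.13253747515390188])
[255.92466596 251.89561167] [200.57178332  83.0908353 ]
[255.89956718 247.43365458] [200.7533105   85.88699613]
[255.87614128 243.26909532] [200.93321665  88.65818748]
```

View pics/s7.png

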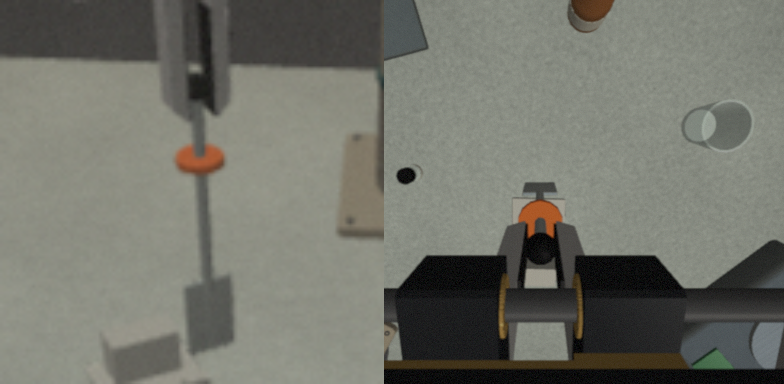

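Run:
```python
from h import *
plan((.4935,.0758,.358,44.6))
```

```text
t 12.83 pos [ 0.4994 -0.1716  0.3582] yaw -58.98 zaxis [ 0.0063 -0.001  -1.    ] F [ 0.05  0.23 -0.65] w 0.0154
[ 0.4935  0.0758  0.358  44.6   ] -> [-2.150e-01 -1.224e-01 -1.000e-04] spin -1.8077
```

>>> {"op": "servo_tool", "data": {"deltas": [{"x":-0.004,"y":-0.002,"z":0,"spin":-0.03},{"x":-0.012,"y":-0.007,"z":0,"spin":-0.1},{"x":-0.024,"y":-0.014,"z":0,"spin":-0.2},{"x":-0.038,"y":-0.022,"z":0,"spin":-0.31},{"x":-0.052,"y":-0.03,"z":0,"spin":-0.42},{"x":-0.066,"y":-0.038,"z":0,"spin":-0.53},{"x":-0.08,"y":-0.046,"z":0,"spin":-0.64},{"x":-0.094,"y":-0.054,"z":0,"spin":-0.75},{"x":-0.108,"y":-0.062,"z":0,"spin":-0.86},{"x":-0.122,"y":-0.07,"z":0,"spin":-0.97},{"x":-0.136,"y":-0.078,"z":0,"spin":-1.08},{"x":-0.15,"y":-0.086,"z":0,"spin":-1.19},{"x":-0.164,"y":-0.094,"z":0,"spin":-1.3},{"x":-0.178,"y":-0.102,"z":0,"spin":-1.41},{"x":-0.19,"y":-0.109,"z":0,"spin":-1.52},{"x":-0.201,"y":-0.115,"z":0,"spin":-1.63},{"x":-0.21,"y":-0.12,"z":0,"spin":-1.73},{"x":-0.215,"y":-0.122,"z":0,"spin":-1.808},{"x":-0.215,"y":-0.122,"z":0,"spin":-1.808},{"x":-0.215,"y":-0.122,"z":0,"spin":-1.808}]}}

```text
time: 14.5
position: [0.493, 0.0756, 0.3579]
tcp_rot: [0.002, 0.925, 0.379, 0.003]
wrist_force: [0.2, -0.3, 0.1]
width: 0.0152
```

Run:
```python
from h import *
plan((.4935,.0758,.2685,44.6))
S=Cam("scene"); T=Cam("top");W=Cam("wrist")
cv2.imwrite("pics/s8.png",np.hstack([cv2.resize(S.img[60:220,260:420,::-1],(384,384)),W.img[:,100:500,::-1]]))
cv2.imwrite("pics/t8.png",cv2.resize(T.img[145:265,110:270,::-1],(800,600)))
```

```text
t 14.5 pos [0.493  0.0756 0.3579] yaw 44.57 zaxis [ 0.0063 -0.0012 -1.    ] F [ 0.18 -0.27  0.11] w 0.0152
[ 0.4935  0.0758  0.2685 44.6   ] -> [ 0.0002 -0.0003  0.0894] spin -0.0006
```

View pics/s8.png

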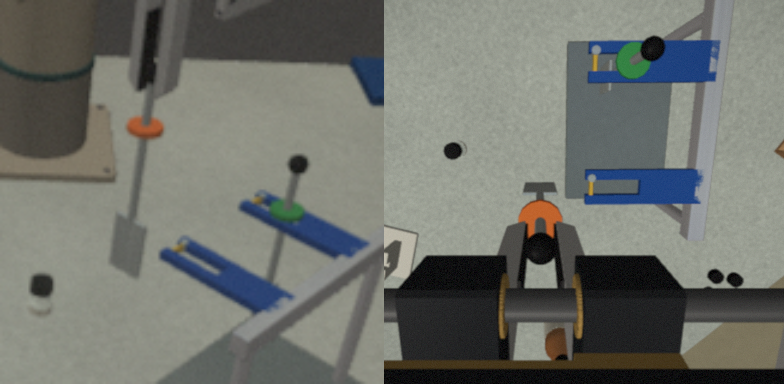

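View pics/t8.png

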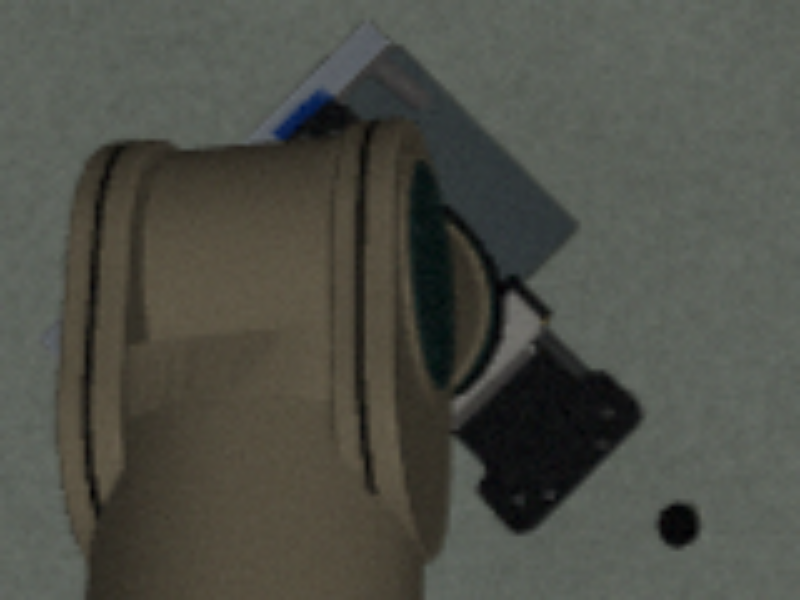

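Run:
```python
from h import *
S=Cam("scene");W=Cam("wrist");cv2.imwrite("pics/w9.png",cv2.resize(W.img[150:260,220:440,::-1],(800,400),interpolation=cv2.INTER_NEAREST))
m=lambda r,g,b:(b>1.6*r)&(b>1.3*g)
im=W.img.astype(float);B=m(im[...,0],im[...,1],im[...,2])
for c in range(296,422,8):
    r=np.where(B[160:215,c])[0]+160
    if len(r): print(c,r.min(),r.max(),len(r),np.round(W.atz([c,(r.min()+r.max())/2],.2)[:2],4))
g=[b for b in [blob(W.img,(290,165,330,210),yellow)]];print(g,W.atz(g[0][0],.1965))
gs=blob(S.img,(325,155,350,170),yellow);print(tri([(W,g[0][0]),(S,gs[0])]))
for r in (184,186,188):
    c=np.where(B[r,290:430])[0]+290; print(r,c.min(),c[np.r_[True,np.diff(c)>3]],c.max())
ow=blob(W.img,(200,180,280,260),orange);sx=blob(S.img,(300,100,340,125),orange)
print(ow,sx,tri([(W,ow[0]),(S,sx[0])]))
for t in("empty_fork",):
    for d in spotter.place_of("wrist",t):print(d,W.atz(d["centre"],.2))
ax=np.array([np.cos(np.radians(44.6)),np.sin(np.radians(44.6))])
print(env.get_state()["position"])
```

```text
304 169 203 16 [0.525  0.1108]
312 169 203 21 [0.5307 0.1165]
320 169 203 21 [0.5365 0.1222]
328 169 203 21 [0.5423 0.1279]
336 169 203 21 [0.5481 0.1336]
344 169 203 21 [0.5539 0.1394]
352 169 203 21 [0.5597 0.1451]
360 169 203 35 [0.5655 0.1508]
368 169 203 35 [0.5714 0.1565]
376 169 203 35 [0.5772 0.1622]
384 169 203 35 [0.583  0.1679]
392 169 203 35 [0.5888 0.1736]
400 169 203 35 [0.5946 0.1793]
408 169 203 35 [0.6004 0.1851]
[(array([306.37288136, 188.10169492]), 59)] [0.52921972 0.11088601 0.1965    ]
(array([0.52945331, 0.11227195, 0.19665309]), [1.3838953878500238, 0.6557771768637725])
184 354 [354] 411
186 354 [354] 410
188 354 [354] 410
(array([255.96372549, 216.79509804]), 1020) (array([319.49484536, 113.        ]), 97) (array([0.49143544, 0.0743329 , 0.29627954]), [0.8023825212086211, 0.2751394083435105])
{'centre': [342.1, 185.9], 'conf': 0.6} [0.55248773 0.13806871 0.2       ]
[0.4931879  0.07513306 0.35790806]
```

View pics/w9.png

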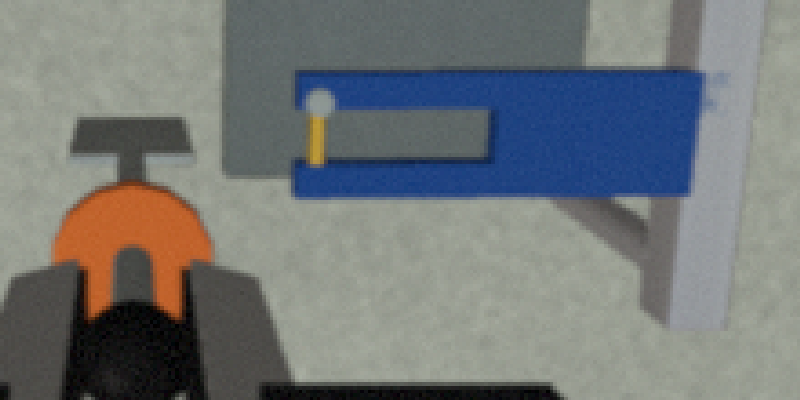

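>>> {"op": "servo_tool", "data": {"deltas": [{"x":0,"y":0,"z":0.01,"spin":0},{"x":0,"y":0,"z":0.025,"spin":0},{"x":0,"y":0,"z":0.04,"spin":0},{"x":0,"y":0,"z":0.055,"spin":0},{"x":0,"y":0,"z":0.07,"spin":0},{"x":0,"y":0,"z":0.082,"spin":0},{"x":0,"y":0,"z":0.089,"spin":0},{"x":0,"y":0,"z":0.089,"spin":0},{"x":0,"y":0,"z":0.089,"spin":0}]}}

```text
time: 15.55
position: [0.4939, 0.0749, 0.269]
tcp_rot: [0.002, 0.925, 0.379, 0.003]
wrist_force: [-0.1, -0.2, -1.0]
width: 0.0156
```

Run:
```python
from h import *
plan((.4935,.0758,.2685,44.6))
S=Cam("scene");W=Cam("wrist");p=env.get_state()["position"]
cv2.imwrite("pics/s10.png",cv2.resize(S.img[100:220,270:430,::-1],(800,600),interpolation=cv2.INTER_CUBIC))
cv2.imwrite("pics/w10.png",cv2.resize(W.img[130:270,210:410,::-1],(800,560),interpolation=cv2.INTER_CUBIC))
m=lambda r,g,b:(b>1.6*r)&(b>1.3*g)
im=W.img.astype(float);B=m(im[...,0],im[...,1],im[...,2]);O=orange(im[...,0],im[...,1],im[...,2])
for c in range(300,440,10):
    r=np.where(B[100:270,c])[0]+100
    if len(r): print(c,r.min(),r.max(),len(r),np.round(W.atz([c,(r.min()+r.max())/2],.2)[:2],4))
O[:, :200]=0;O[:,300:]=0
rr,cc=np.where(O);print("orange rows",rr.min(),rr.max(),cc.min(),cc.max())
for dz in (-.0555,-.0615):
  th=np.linspace(0,2*np.pi,200);P=np.array([W.proj([p[0]+.016*np.cos(t),p[1]+.016*np.sin(t),p[2]+dz]) for t in th]);print("pred collar",P.min(0),P.max(0))
os_=blob(S.img,(300,130,345,170),orange);print(os_,S.proj([p[0],p[1],p[2]-.0585]))
```

```text
t 15.55 pos [0.4939 0.0749 0.269 ] yaw 44.52 zaxis [ 0.0062 -0.0014 -1.    ] F [-0.12 -0.16 -1.04] w 0.0156
[ 0.4935  0.0758  0.2685 44.6   ] -> [ 0.0004 -0.001   0.0005] spin -0.0015
310 258 259 2 [0.5477 0.0784]
320 187 269 29 [0.5349 0.1006]
330 187 265 24 [0.539 0.107]
340 187 233 29 [0.535  0.1205]
350 186 266 32 [0.5497 0.1175]
360 186 263 31 [0.5542 0.1235]
370 186 266 33 [0.5605 0.128 ]
380 186 233 30 [0.5559 0.1416]
390 186 233 48 [0.5612 0.1468]
400 186 233 48 [0.5665 0.152 ]
410 186 233 48 [0.5717 0.1572]
420 187 233 47 [0.5773 0.1621]
430 186 233 48 [0.5823 0.1676]
orange rows 199 383 200 299
pred collar [234.86650743 198.95322542] [280.70899568 242.58615451]
pred collar [235.39299307 196.84021344] [280.03933972 239.42570451]
(array([314.83529412, 148.90588235]), 85) [315.63525711 147.87549807]
```

View pics/s10.png

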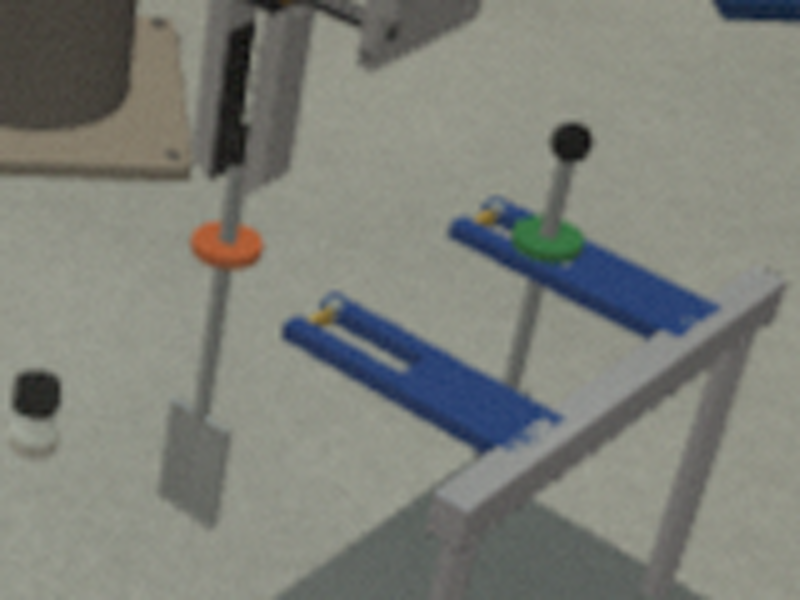

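View pics/w10.png

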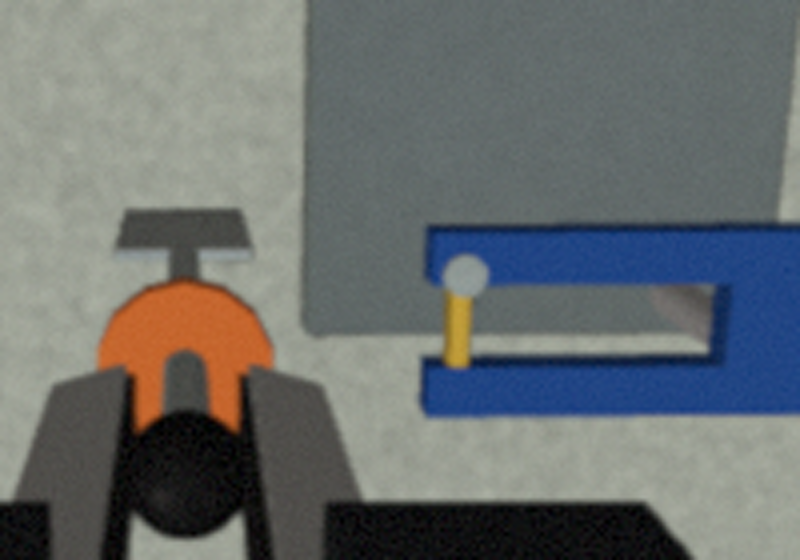

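>>> {"op": "servo_tool", "data": {"deltas": [{"x":0.005,"y":-0.001,"z":0,"spin":0},{"x":0.012,"y":-0.003,"z":0,"spin":0},{"x":0.02,"y":-0.003,"z":0,"spin":0},{"x":0.028,"y":-0.003,"z":0,"spin":0},{"x":0.034,"y":-0.003,"z":0,"spin":0},{"x":0.034,"y":-0.003,"z":0,"spin":0},{"x":0.034,"y":-0.003,"z":0,"spin":0}]}}

```text
time: 16.23
position: [0.5166, 0.1013, 0.2696]
tcp_rot: [0.002, 0.925, 0.379, 0.003]
wrist_force: [0.7, -0.4, -0.6]
width: 0.0154
```

```bash
cat > look.py <<'E'
from h import *
import sys
plan()
S=Cam("scene");W=Cam("wrist");p=env.get_state()["position"]
k=sys.argv[1]
cv2.imwrite(f"pics/s{k}.png",cv2.resize(S.img[100:190,300:420,::-1],(800,600),interpolation=cv2.INTER_CUBIC))
cv2.imwrite(f"pics/w{k}.png",cv2.resize(W.img[150:270,210:370,::-1],(800,600),interpolation=cv2.INTER_CUBIC))
for dz in (-.0555,-.0615,p[2]*-1+.2):print(dz,W.proj(p+[0,0,dz]),S.proj(p+[0,0,dz]))
E
python3 look.py 11
```

```text
t 16.23 pos [0.5166 0.1013 0.2696] yaw 44.57 zaxis [ 0.0074 -0.0013 -1.    ] F [ 0.67 -0.42 -0.56] w 0.0154
-0.0555 [257.26458137 221.08696004] [328.34067348 152.73004119]
-0.0615 [257.20894473 218.43369844] [327.98090864 155.0124496 ]
-0.06963772173680988 [257.13796278 215.04863284] [327.49767632 158.07815632]
```

View pics/s11.png

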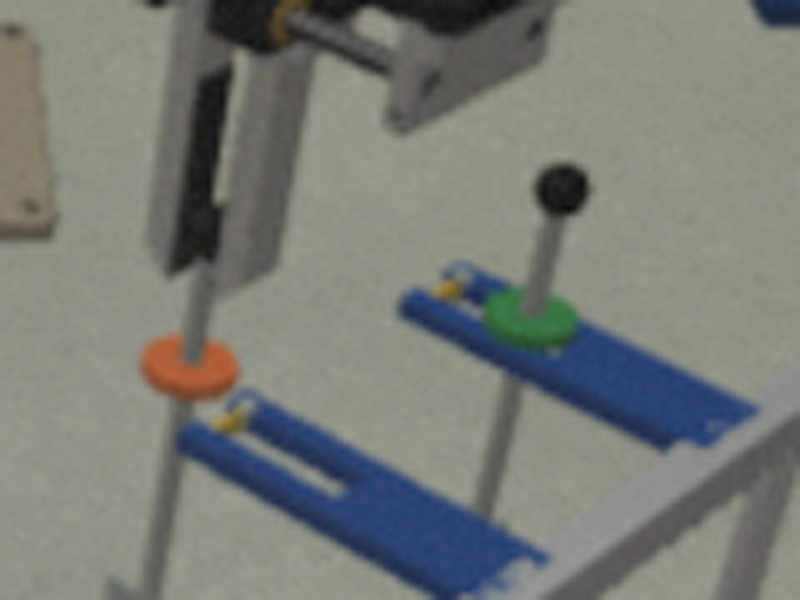

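View pics/w11.png

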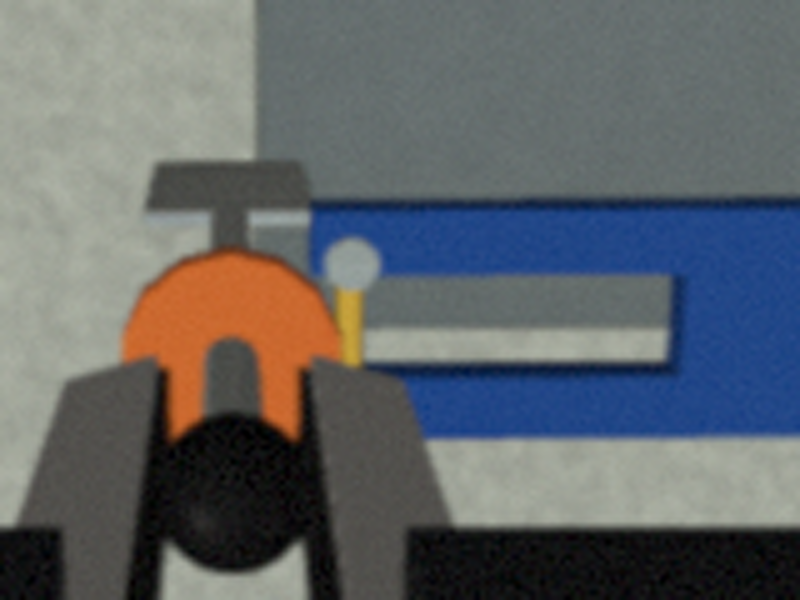

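>>> {"op": "servo_tool", "data": {"deltas": [{"x":0.004,"y":-0.0005,"z":0,"spin":0},{"x":0.008,"y":-0.0005,"z":0,"spin":0},{"x":0.012,"y":-0.0005,"z":0,"spin":0},{"x":0.012,"y":-0.0005,"z":0,"spin":0},{"x":0.012,"y":-0.0005,"z":0,"spin":0}]}}

```text
time: 16.75
position: [0.5245, 0.1095, 0.2696]
tcp_rot: [0.002, 0.925, 0.379, 0.003]
wrist_force: [-0.8, 1.8, -1.5]
width: 0.0157
```

```bash
python3 look.py 12
```

```text
t 16.75 pos [0.5245 0.1095 0.2696] yaw 44.53 zaxis [ 0.007  -0.0016 -1.    ] F [-0.81  1.75 -1.53] w 0.0157
-0.0555 [257.54447788 221.04643343] [332.75894627 155.01349158]
-0.0615 [257.48241545 218.39468485] [332.37833288 157.30236286]
-0.06965316626796814 [257.40309006 215.00533993] [331.86616688 160.38234402]
```

View pics/s12.png

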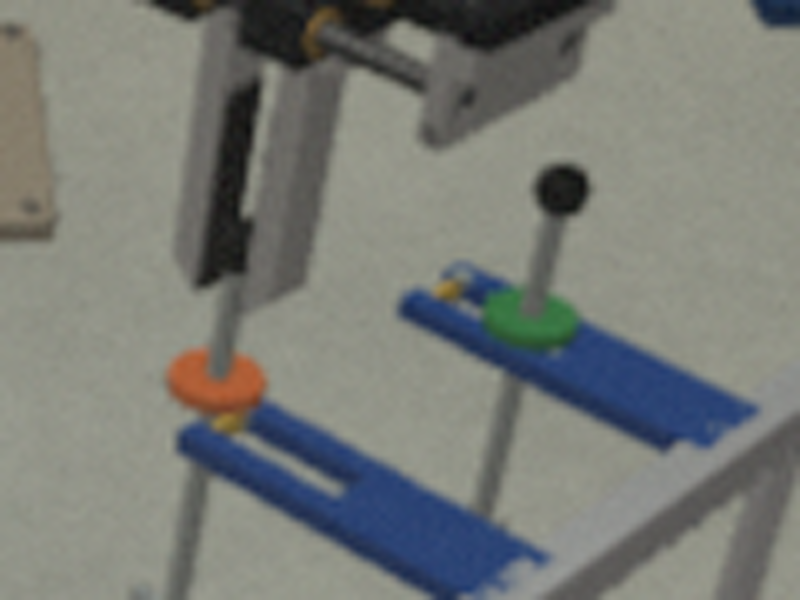

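View pics/w12.png

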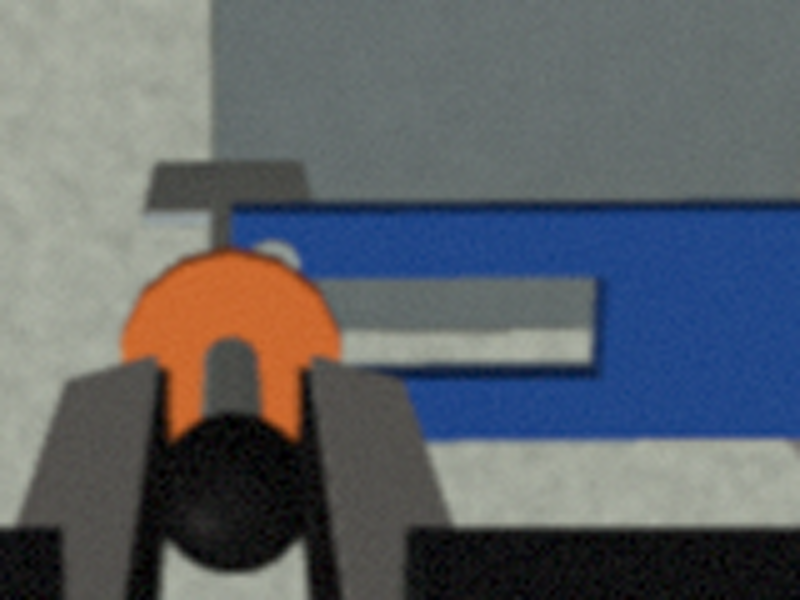

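>>> {"op": "servo_tool", "data": {"deltas": [{"x":0.004,"y":-0.0005,"z":0,"spin":0},{"x":0.008,"y":-0.0005,"z":0,"spin":0},{"x":0.012,"y":-0.0005,"z":0,"spin":0},{"x":0.016,"y":-0.0005,"z":0,"spin":0},{"x":0.016,"y":-0.0005,"z":0,"spin":0}]}}

```text
time: 17.27
position: [0.5364, 0.1216, 0.2696]
tcp_rot: [0.002, 0.925, 0.379, 0.004]
wrist_force: [0.6, -1.4, -0.2]
width: 0.0153
```

```bash
python3 look.py 13
```

```text
t 17.27 pos [0.5364 0.1216 0.2696] yaw 44.55 zaxis [ 0.0082 -0.0013 -1.    ] F [ 0.62 -1.37 -0.15] w 0.0153
-0.0555 [257.17479805 221.02180549] [338.85880664 158.28386161]
-0.0615 [257.11493907 218.36479805] [338.44880869 160.58197239]
-0.0697132848442758 [257.03788474 214.94452751] [337.89311143 163.69675352]
```

View pics/s13.png

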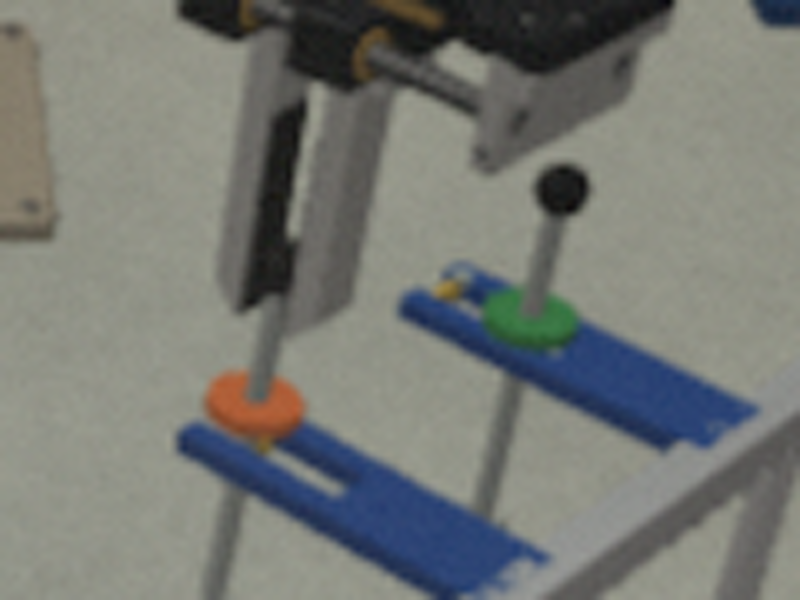

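View pics/w13.png

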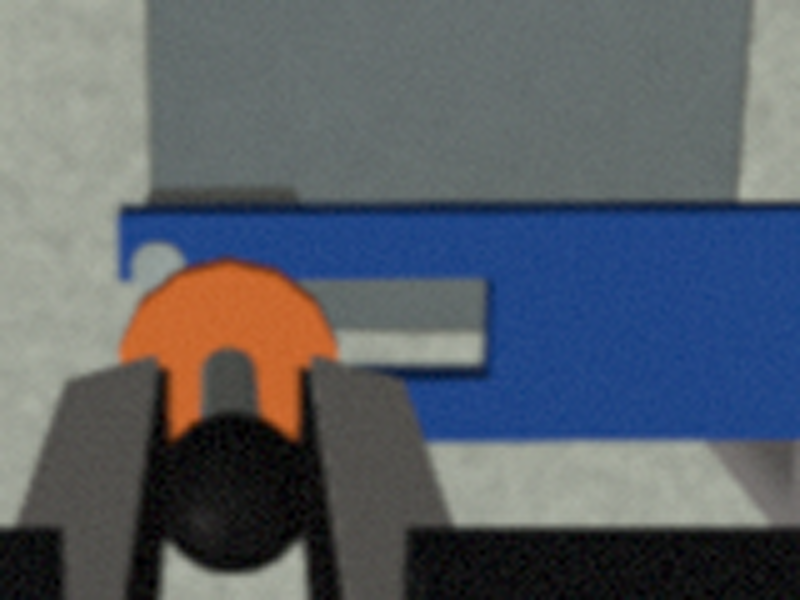

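>>> {"op": "servo_tool", "data": {"deltas": [{"x":0.004,"y":-0.001,"z":0,"spin":0},{"x":0.008,"y":-0.0015,"z":0,"spin":0},{"x":0.012,"y":-0.0015,"z":0,"spin":0},{"x":0.016,"y":-0.0015,"z":0,"spin":0},{"x":0.02,"y":-0.0015,"z":0,"spin":0},{"x":0.024,"y":-0.0015,"z":0,"spin":0},{"x":0.026,"y":-0.0015,"z":0,"spin":0},{"x":0.026,"y":-0.0015,"z":0,"spin":0},{"x":0.026,"y":-0.0015,"z":0,"spin":0}]}}

```text
time: 18.12
position: [0.5535, 0.1404, 0.2697]
tcp_rot: [0.002, 0.925, 0.379, 0.003]
wrist_force: [0.0, -0.4, -1.1]
width: 0.0153
```

```bash
python3 look.py 14
```

```text
t 18.12 pos [0.5535 0.1404 0.2697] yaw 44.52 zaxis [ 0.0079 -0.0015 -1.    ] F [ 0.03 -0.4  -1.06] w 0.0153
-0.0555 [257.4733681  220.99806202] [348.89145343 163.30605056]
-0.0615 [257.40917885 218.34245294] [348.43256001 165.617574  ]
-0.0697777096594343 [257.32592465 214.89809735] [347.80583531 168.77449188]
```

View pics/s14.png

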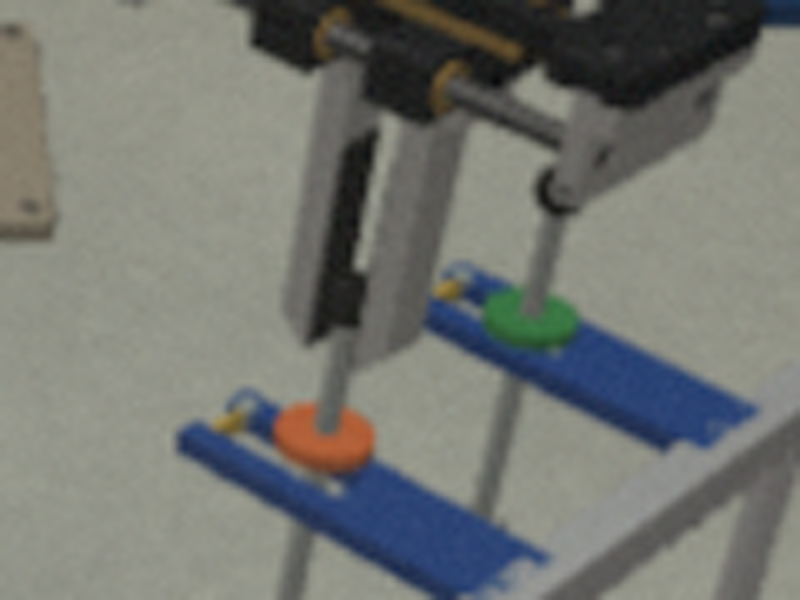

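View pics/w14.png

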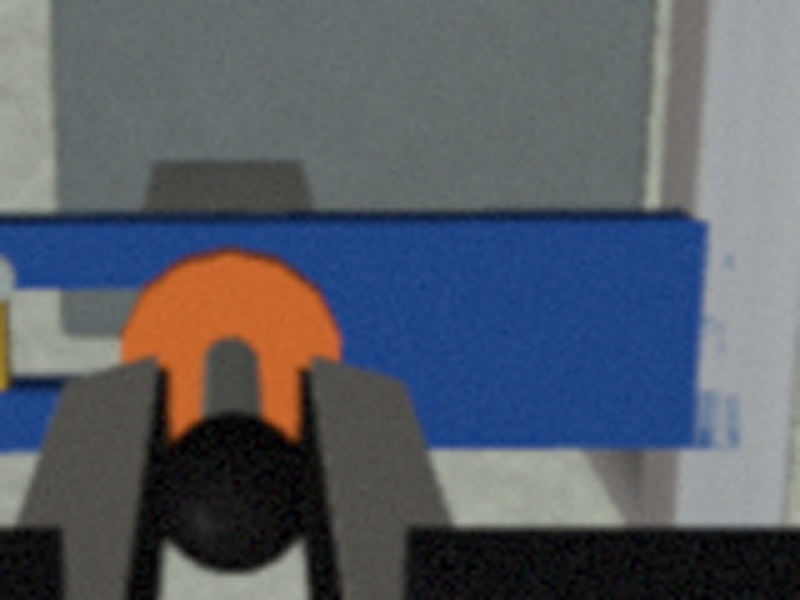

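>>> {"op": "servo_tool", "data": {"deltas": [{"x":0,"y":0.0005,"z":0.002,"spin":0},{"x":0,"y":0.0005,"z":0.004,"spin":0},{"x":0,"y":0.0005,"z":0.006,"spin":0},{"x":0,"y":0.0005,"z":0.006,"spin":0},{"x":0,"y":0.0005,"z":0.006,"spin":0}]}}

```text
time: 18.63
position: [0.5536, 0.1398, 0.2636]
tcp_rot: [0.002, 0.926, 0.379, 0.003]
wrist_force: [-0.5, -0.4, -1.0]
width: 0.015
```

```bash
python3 look.py 15
```

```text
t 18.63 pos [0.5536 0.1398 0.2636] yaw 44.5 zaxis [ 0.0074 -0.0017 -1.    ] F [-0.47 -0.44 -0.98] w 0.015
-0.0555 [257.64267685 221.05772565] [348.26743237 165.72361982]
-0.0615 [257.57489485 218.400551  ] [347.8129602  168.01594881]
-0.06379169991525419 [257.54992914 217.42185063] [347.64038971 168.88638348]
```

View pics/s15.png

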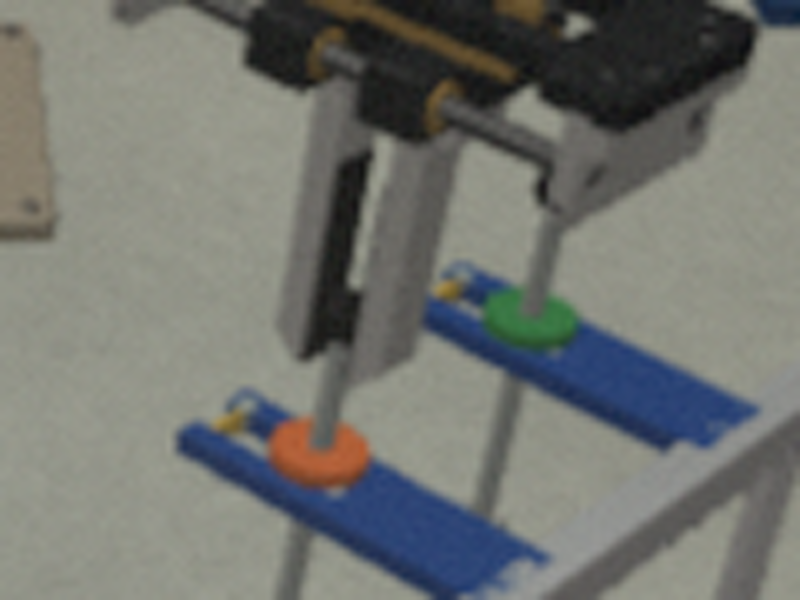

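>>> {"op": "servo_tool", "data": {"deltas": [{"x":0,"y":0,"z":0.0008,"spin":0},{"x":0,"y":0,"z":0.0015,"spin":0},{"x":0,"y":0,"z":0.0015,"spin":0}]}}

```text
time: 18.98
position: [0.5538, 0.1398, 0.2622]
tcp_rot: [0.002, 0.926, 0.379, 0.003]
wrist_force: [-0.3, 0.5, -1.3]
width: 0.0156
```

>>> {"op": "servo_tool", "data": {"deltas": [{"x":0,"y":0,"z":0.0005,"spin":0},{"x":0,"y":0,"z":0.001,"spin":0},{"x":0,"y":0,"z":0.001,"spin":0}]}}

```text
time: 19.23
position: [0.5541, 0.1395, 0.2616]
tcp_rot: [0.002, 0.926, 0.379, 0.004]
wrist_force: [-0.6, -1.5, 3.2]
width: 0.0156
```

```bash
python3 look.py 16
```

```text
t 19.23 pos [0.5541 0.1395 0.2616] yaw 44.49 zaxis [ 0.0085 -0.0017 -1.    ] F [-0.62 -1.5   3.16] w 0.0156
-0.0555 [257.58837733 220.91195629] [348.01284939 166.65208813]
-0.0615 [257.51799467 218.25426464] [347.56006451 168.93741189]
-0.06155965208348152 [257.51731334 218.22853714] [347.55558216 168.96003548]
```

View pics/s16.png

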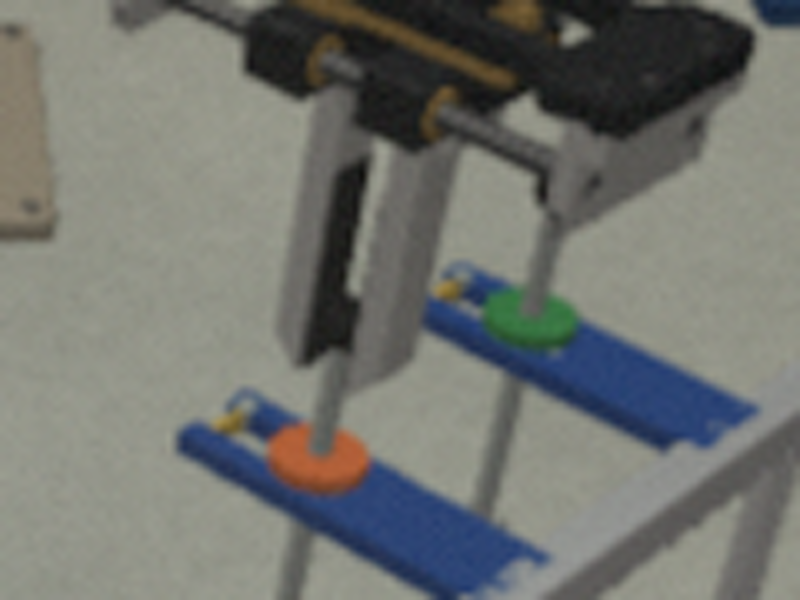

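View pics/w16.png

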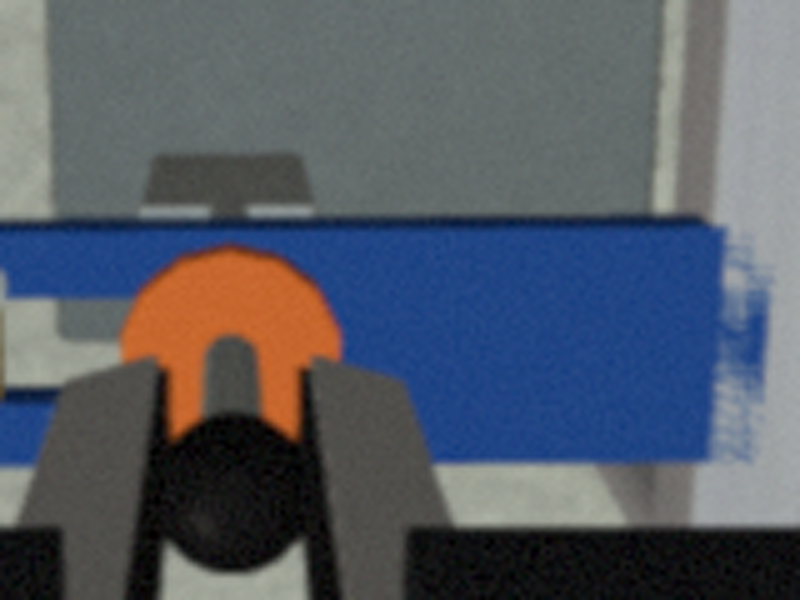

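>>> {"op": "servo_tool", "data": {"deltas": [{"x":0,"y":0,"z":0,"spin":0},{"x":0,"y":0,"z":0,"spin":0},{"x":0,"y":0,"z":0,"spin":0},{"x":0,"y":0,"z":0,"spin":0},{"x":0,"y":0,"z":0,"spin":0},{"x":0,"y":0,"z":0,"spin":0}], "fingers": 1, "force": 3}}

```text
time: 19.83
position: [0.554, 0.1396, 0.2614]
tcp_rot: [0.002, 0.926, 0.379, 0.003]
wrist_force: [0.1, -0.6, -0.5]
width: 0.0175
```

>>> {"op": "servo_tool", "data": {"deltas": [{"x":0,"y":0,"z":0,"spin":0},{"x":0,"y":0,"z":0,"spin":0},{"x":0,"y":0,"z":0,"spin":0},{"x":0,"y":0,"z":0,"spin":0},{"x":0,"y":0,"z":0,"spin":0},{"x":0,"y":0,"z":0,"spin":0},{"x":0,"y":0,"z":0,"spin":0},{"x":0,"y":0,"z":0,"spin":0},{"x":0,"y":0,"z":0,"spin":0},{"x":0,"y":0,"z":0,"spin":0},{"x":0,"y":0,"z":0,"spin":0},{"x":0,"y":0,"z":0,"spin":0}], "fingers": -0.1}}

```text
time: 20.83
position: [0.554, 0.1396, 0.2614]
tcp_rot: [0.002, 0.926, 0.379, 0.003]
wrist_force: [0.6, 0.6, -0.1]
width: 0.0519
```

```bash
python3 look.py 17
```

```text
t 20.83 pos [0.554  0.1396 0.2614] yaw 44.5 zaxis [ 0.0082 -0.0017 -1.    ] F [ 0.56  0.57 -0.09] w 0.0519
-0.0555 [257.5628195  220.93176007] [348.02010318 166.67034612]
-0.0615 [257.49477588 218.27496027] [347.56737335 168.9551598 ]
-0.061429972640722696 [257.49554957 218.30516938] [347.57263516 168.92860477]
```

View pics/s17.png

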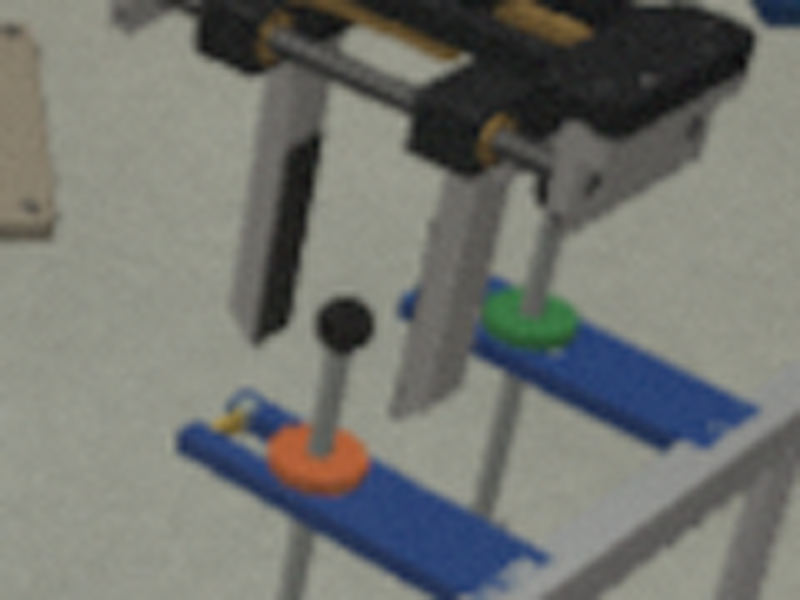

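View pics/w17.png

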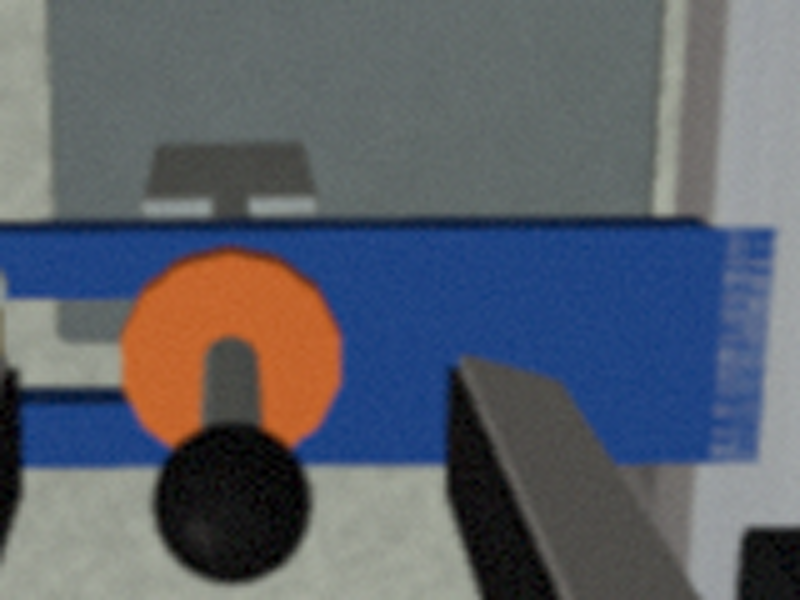

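Released and hanging. Retreat straight up.

>>> {"op": "servo_tool", "data": {"deltas": [{"x":0,"y":0,"z":-0.01,"spin":0},{"x":0,"y":0,"z":-0.025,"spin":0},{"x":0,"y":0,"z":-0.045,"spin":0},{"x":0,"y":0,"z":-0.07,"spin":0},{"x":0,"y":0,"z":-0.1,"spin":0},{"x":0,"y":0,"z":-0.13,"spin":0},{"x":0,"y":0,"z":-0.15,"spin":0},{"x":0,"y":0,"z":-0.15,"spin":0},{"x":0,"y":0,"z":-0.15,"spin":0},{"x":0,"y":0,"z":-0.15,"spin":0},{"x":0,"y":0,"z":-0.15,"spin":0},{"x":0,"y":0,"z":-0.15,"spin":0}]}}

```text
time: 21.93
position: [0.5521, 0.1398, 0.4102]
tcp_rot: [0.002, 0.926, 0.379, 0.002]
wrist_force: [0.1, -0.5, 0.2]
width: 0.0519
```

Run:
```python
from h import *
plan()
S=Cam("scene");W=Cam("wrist")
cv2.imwrite("pics/s18.png",S.img[:,:,::-1]);cv2.imwrite("pics/w18.png",W.img[:,:,::-1])
cv2.imwrite("pics/z18.png",cv2.resize(S.img[100:220,290:450,::-1],(800,600),interpolation=cv2.INTER_CUBIC))
k=blob(S.img,(340,135,362,160),dark);o=blob(S.img,(330,155,365,180),orange);print(k,o)
kw=blob(W.img,(220,190,290,280),lambda r,g,b:(r+g+b)<90);ow=blob(W.img,(220,180,290,260),orange);print(kw,ow)
print(tri([(S,k[0]),(W,kw[0])]),tri([(S,o[0]),(W,ow[0])]))
```

```text
t 21.93 pos [0.5521 0.1398 0.4102] yaw 44.5 zaxis [ 0.0058 -0.0025 -1.    ] F [ 0.11 -0.51  0.18] w 0.0519
(array([351.4, 148.4]), 50) (array([347.02803738, 168.80373832]), 107)
(array([256.95275591, 193.83464567]), 127) (array([248.54455446, 184.3960396 ]), 101)
(array([0.55579841, 0.13754005, 0.25364313]), [0.5637054951144814, 1.1139372233828446]) (array([0.55103903, 0.13376313, 0.19994468]), [2.523635487260525, 4.469500598969682])
```

View pics/z18.png

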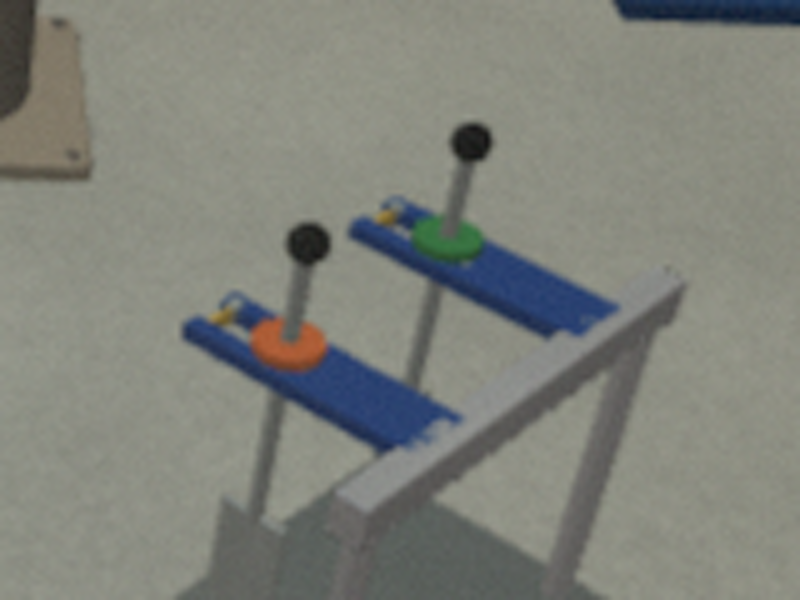

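View pics/w18.png

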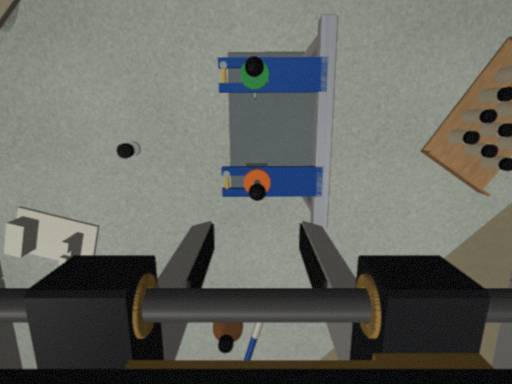

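View pics/s18.png

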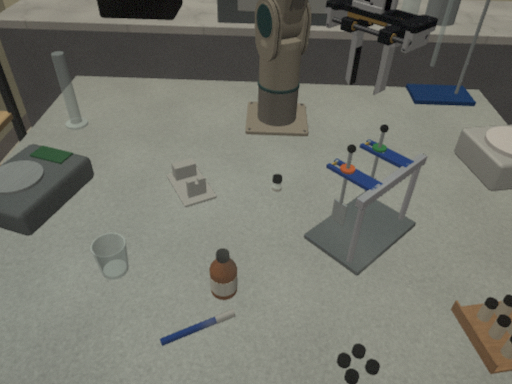

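The spatula hangs upright with its knob at z ≈ 0.254 m, as expected. The gate is shut and nothing else has moved, so I'm handing the job in.

```bash
python3 -c "
from bench import env
print(env.close_job())"
```

```text
the job is handed in; nothing more can be done
None
```

The job is handed in: the orange-collared spatula hangs by its collar on the empty blue fork, with the yellow gate shut behind its stem.

- **Pick-up and swing:** I pinched the knob at 60 N, lifted it to a TCP height of 0.36 m and eased to 3 N. It swung down to hang straight, and I gripped again at 60 N.
- **Insertion:** I carried it upright and pushed the stem in past the gate. The gate tilted the spatula slightly on the way in, and it straightened once the gate had snapped shut.
- **Release:** I lowered it until the collar touched the prongs (about 3 N upward at the wrist), opened the fingers and moved 150 mm straight up.

**Last checks:**
- The knob's centre measured 0.2536 m high; hung, it should be 0.254 m.
- In the final pictures the gate looks shut, and the green-collared spatula, bottle, vial and beaker stand where they were by eye.
- The robot touches nothing, and the clock stood at about 22 s.

**Checks that disagreed:**
- Before insertion, the wrist camera put the fork 2–3 mm to one side of where the fixed cameras did. I went by the wrist camera's view of the collar against the fork.
- The last measurement of the collar was poor (pixel errors of 2.5 and 4.5) because the knob hid part of it. For the collar I went by the pictures.

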